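Service the breathing-air filter housing

TASK

Pry the snap-fit cover off the filter housing with the flat pry bar, levering at the notch in its front, set the cover right side up on the middle of the rubber pad, and lay the pry bar back on its mat. Then slide the spatula under each filter cassette in the housing, without touching the cassettes with the fingers, carry each to a bay of its own in the drying rack so that it lies flat on the ledges in the middle of the bay, and lay the spatula back on its mat. Leave the jar, the wrench, the brush and the roll of tape where they are.

Things in the scene. Friction and masses are not known exactly. Their poses are not given: they have to be found in the camera images.
- housing: Grey filter housing fixed to the bench, 232 mm wide (its y), from x = -94 mm (front, facing the robot at yaw 0) to +70 mm. Origin: centre of its underside; z up. Front deck x = -94 to -52 mm, top 75 mm up. Side walls: inner faces y = +-110 mm, tops 112 mm up, like the rear wall and two 4 mm front corner guides (x = -63 mm, |y| over 96 mm). Cover off, it is open to the top and, above the deck, to the front. Inner floor 62 mm up.
- pry_edge (a point): Middle of the straight front edge of the housing's deck (housing frame x = -94, y = 0, z = 75 mm), in front of the notch: the edge to lever over. Two steel spring clips, 18 mm long, on the tops of the side walls at x = -43 mm, overlap the cover's top by 2 mm and hold it down with about 15 to 20 N in all.
- cover_grip (a point): Centre of the grip rib (60 mm along x, 14 mm wide, 24 mm tall) on the light grey snap-fit cover: 120 (x) x 218 (y) mm, 3 mm top, front and rear skirts 35 mm deep, sides open, 0.2 kg. It is 50 mm above the skirts' lower edges, 12 mm above the top face. Snapped on, skirts stand on the deck, centred on the housing. Front levered up 8 mm, clips spring under the top, prop it 11 mm up; it then lifts off.
- cover_notch (a point): Middle of the upper edge of the pry notch in the lower edge of the cover's front skirt: a gap 30 mm wide and 8 mm high between deck and skirt, under a dark edging (and a dark patch on top). 57 mm in front of the cover's centre, in the middle of the 6 mm thick skirt, at z = 83 mm in the housing frame while the cover is snapped on.
- rack: Metal drying rack fixed to the bench, 110 (x) x 224 (y) mm. Origin: centre of its underside; front (-x) open, back plate at x = +55 mm, 75 mm high. Three bays at y = -72, 0, +72 mm, each a pair of ledges along x (x = -50 to +50 mm, tops 70 mm up, 5 mm thick, 41 mm clear between them); base plate top 20 mm up.
- pad: Flat black rubber pad fixed on the bench, 130 (x) x 250 (y) x 3 mm. Origin: centre of its underside.
- pry_mat: Black rubber tool mat of the pry bar, fixed on the bench, 220 (x) x 85 (y) x 3 mm, origin centre of its underside.
- spat_mat: Black rubber tool mat of the spatula, fixed on the bench, 220 (x) x 85 (y) x 3 mm, origin centre of its underside.
- pry_grip (a point): Flat-blade pry bar, 195 mm long, 0.18 kg, lying along its x with the blade to +x. Handle 110 x 22 x 22 mm (plastic); blade 85 mm long, 20 mm wide, 3 mm thick, its underside level with the handle's. This point: on the handle, 11 mm above the underside, 25 mm behind the blade's root and 110 mm behind the blade's tip, 12 mm behind the middle of the tool.
- spatula_grip (a point): Spatula, 220 mm long, 0.16 kg, lying along its x with the blade to +x. Wooden handle 95 x 22 x 22 mm; blade 125 mm long, 30 mm wide, 3 mm thick, its underside level with the handle's. This point: on the handle, 11 mm above the underside, 25 mm behind the blade's root and 150 mm behind the blade's tip, 40 mm behind the middle of the tool.
- rack_bay0 (a point): Middle of drying rack bay 0, at the height of the ledge tops (rack frame y = -72 mm, z = 70 mm).
- rack_bay1 (a point): Middle of drying rack bay 1, at the height of the ledge tops (rack frame y = 0 mm, z = 70 mm).
- rack_bay2 (a point): Middle of drying rack bay 2, at the height of the ledge tops (rack frame y = 72 mm, z = 70 mm).
- housing_bay1 (a point): Middle of the housing's middle bay (housing frame x = 3, y = 0, z = 88 mm); the other two bays lie 72 mm either side along y. Each bay is a pair of ledges along x, 90 mm long, 5 mm thick, tops at this height, 13 mm above the deck, 41 mm clear between them.
- filter0_center (a point): Filter cassette: flat white plate 80 (x) x 58 (y) x 7 mm, 60 g, with a grey mesh. This point: its centre. At the start it lies flat on the ledges of one bay of the housing, under the cover. May be absent (None).
- filter1_center (a point): Filter cassette: flat white plate 80 (x) x 58 (y) x 7 mm, 60 g, with a grey mesh. This point: its centre. At the start it lies flat on the ledges of one bay of the housing, under the cover. May be absent (None).
- filter2_center (a point): Filter cassette: flat white plate 80 (x) x 58 (y) x 7 mm, 60 g, with a grey mesh. This point: its centre. At the start it lies flat on the ledges of one bay of the housing, under the cover. May be absent (None).
- jar: Small lidded grease jar: a bystander, not part of the job. Origin under it.
- wrench: Steel wrench 180 mm, flat on the bench: a bystander, not part of the job. Origin under it.
- brush: Small brush 150 mm, flat on the bench: a bystander, not part of the job. Origin under it.
- tape: Roll of black tape: a bystander, not part of the job. Origin under it.
There are look-alikes about, which are no part of the job. What is meant by the part that bears pry_grip is not purple, and is the larger of those in its own colour.

How it is judged:
By the outcome, as a careful person would: the job done as asked, in the order asked, and still so for the second after the job is handed in, with the robot touching nothing.
Of filter0, filter1, filter2 only 2 to 3 are there at a start; the rules pass over those that are not, and their reading is None.
At some moment in a run one of pry, spatula may be knocked a few centimetres aside while the robot is not near it.
It also fails if it takes over 208 s, if anything falls off the work surface, if the arm or the gripper's body presses on something with over 40 N, if the wrist force passes 120 N, or if a joint passes its speed limit or range.

ROBOT

A 7-joint arm with a two-finger parallel gripper is mounted at the origin on the work surface. World frame = base frame: x ahead of the robot, y to its left, z up, the work surface at z = 0. Lengths are in m, angles in rad, forces in N, time in s.
With the tool pointing down it reaches from about 0.4 to 0.875 m from the base axis. Payload 19.3 kg.
Tool frame: the origin (TCP) lies midway between the tips of the shut fingers; the grasp point (between the pads) lies 19 mm behind it; z points along the fingers, y is the line along which they close (so a half turn about z gives the same grasp; the last joint's range is limited). The gripper opens to 85 mm and grips with 20 to 120 N. Pads are 22 mm wide; open, the fingers measure 114 mm over their backs; the gripper's body (76 mm by 85 mm) begins 54 mm behind the grasp point. The pads swing forward as they close: fully open they stand 13 mm farther back than shut.
Start: joints at [1.211, 0.521, -0.036, 1.599, 0.021, 1.021, -0.113], TCP at [0.179, -0.599, 0.231] pointing down, gripper open.
Joint ranges: [-2.91, 2.91], [-0.3, 2.13], [-1.5, 1.42], [0.17, 2.43], [-1.26, 4.41], [0.16, 1.93], [-2.52, 2.52]. Speed limits (rad/s): [1.89, 1.89, 2.39, 2.39, 3.01, 3.01, 3.01].

INTERFACE

Orientations are given as [roll, pitch, yaw] about the fixed x, y, z axes, in that order (R = Rz(yaw) Ry(pitch) Rx(roll)).
In Python, from workcell import bot gives the robot as it stands.
- The arm moves only by the tool move_arm, never from a script. Its argument "moves" is a list that holds one entry, the list of rows, each a list of 7 numbers: the opening, from 0 (shut) to 1 (fully open), then the shift along the tool's x, y, z in units of 1000 mm (1.0 is 1000 mm), then the turn, a rotation vector about the tool's x, y, z in units of 2 pi rad (1.0 is 2 pi rad). A call has 1 to 5 rows; each row is the pose to reach, as a shift and turn from the pose commanded when the call began, along the tool's axes at that moment, turning the shorter way round; what a row does not reach only later rows make up. A row lasts 1/10 s, in which the tool goes at most 50 mm and 8.59 degrees, less where a joint would pass 70% of its speed; a pose out of reach is approached as far as the arm can. A call with a number of a shift or a turn outside -1 to 1 is refused whole. A call with a gripper value outside its range is refused whole. The fingers move at their own pace and stop on an object; "force" is the grip in N (left out, the last holds). Time passes only in rows, so rows that repeat a pose let the fingers close. It gives the time, the measured TCP pose, the force, the opening and the grip force at its end, in the units of the state.
- bot.observe(): the state, without advancing time (a new reading comes with each control period).
- bot.grab_frame(name): name is "scene" or "top"; returns the picture (400x640x3 uint8, red, green, blue); there is no depth.
- bot.camera_params(name): a dict with "vertical_fov" (degrees; the focal length in pixels is half the picture's height over the tangent of half this angle, whatever the lens; pixels are square), "cx", "cy" (the principal point, pixels), "R" (3x3) and "t" (3): a world point X has camera coordinates R X + t. Camera axes: x right, y down, z forward; pixel columns grow to the right and rows downward; lengths in m; the calibration is good to about 2 mm. A picture is of the moment at which its call begins. camera_params takes no time and is no camera call.
- bot.job_done(): hands the job in; it is judged then, once.
The state is a dict: "clock": time; "qpos": joint angles; "qd": joint speeds; "joint_efforts": joint torques, N m; "position": TCP position; "tool_rot": TCP orientation; "force": force on the tool from outside, world axes, zero at the start; "moment": the same for the moment, N m; "grip_width": finger opening in m; "finger_force": force on a finger pad.
Only numpy, scipy, OpenCV 4.12 (cv2) and the standard library are available. Lean on these libraries where they do the work, as an engineer would, in place of code of your own. Each camera call takes 0.05 s, during which the arm holds its last target. There are 200 camera calls.

## Working session

There is one attempt and no reset: what is moved stays moved. The work goes in short steps, Python scripts to look and compute and a tool call to move; the robot and the scene stay as the last step left them, time stands still between calls to the robot, and variables do not carry over. Pictures are saved under pics/ and viewed, at most 14 in all, crops included, and the job is handed in when it is done.

Besides the shell and the picture viewer there is one more tool, called after "Emit:" by a JSON object that holds its "method" and its "body", one argument or row to a line. move_arm: Moves the arm, as the interface text tells. Shifts and turns lie within -1 to 1; 1 stands for 1000 mm of shift or 2 pi rad of turn. Its arguments: {"type":"object","properties":{"moves":{"type":"array"},"force":{"type":"number"}},"required":["moves"]}

```bash
ls; mkdir -p pics; python3 - <<'E'
from workcell import bot
import cv2,json
o=bot.observe();print({k:o[k] for k in('clock','position','tool_rot','grip_width','force')})
for n in('scene','top'):
    im=bot.grab_frame(n);cv2.imwrite(f'pics/{n}0.png',im[:,:,::-1]);p=bot.camera_params(n);print(n,p)
E
```

```text
pics
{'clock': 0.0, 'position': array([ 0.17846311, -0.598617  ,  0.23072016]), 'tool_rot': array([-3.14043081e+00,  5.97392212e-05,  2.89775746e-01]), 'grip_width': 0.08530860469866972, 'force': array([-0.14251213, -0.10721864,  0.09108935])}
scene {'vertical_fov': 43.003816862010666, 'cx': 319.11689353344195, 'cy': 190.99758345230555, 'R': array([[ 0.55082894,  0.83461169,  0.00328582],
       [ 0.72027793, -0.47337439, -0.50706645],
       [-0.42164817,  0.28167359, -0.8619007 ]]), 't': array([-0.26926977, -0.31686142,  1.73933127])}
top {'vertical_fov': 47.92646751841757, 'cx': 325.560100832267, 'cy': 200.89031727730688, 'R': array([[-0.00423993, -0.99998584, -0.00321705],
       [-0.99565139,  0.0045209 , -0.09304764],
       [ 0.09306086,  0.00280855, -0.99565646]]), 't': array([-0.00472545,  0.50845917,  1.43258045])}
```

View pics/scene0.png

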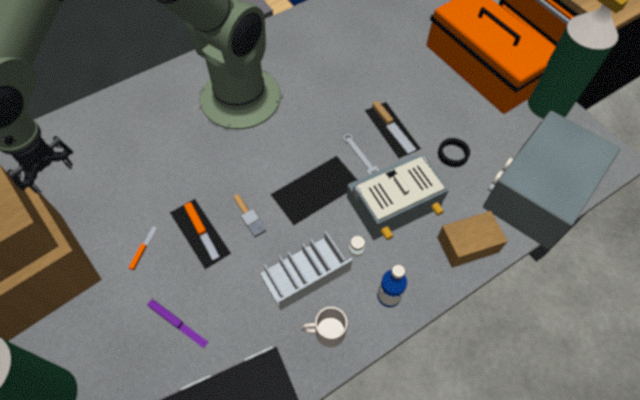

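View pics/top0.png

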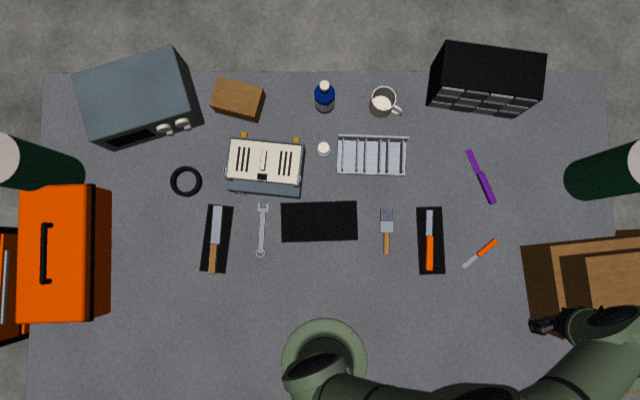

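The scene shows the housing with its cover (top view about 265,165), the rack (372,155), the pad (319,221), the orange pry bar on its mat (430,240) and the spatula on its mat (215,240). The small orange tool and the purple one are look-alikes.

```bash
cat > h.py <<'E'
import numpy as np,cv2
from workcell import bot
from scipy.spatial.transform import Rotation as Ro
P={n:bot.camera_params(n) for n in('top','scene')}
def foc(p): return 200/np.tan(np.radians(p['vertical_fov'])/2)
def back(n,uv,z):
    p=P[n];d=np.array([(uv[0]-p['cx'])/foc(p),(uv[1]-p['cy'])/foc(p),1.])
    R=np.array(p['R']);c=-R.T@p['t'];d=R.T@d
    return c+d*(z-c[2])/d[2]
def proj(n,X):
    p=P[n];c=np.array(p['R'])@np.asarray(X)+p['t'];return np.array([p['cx']+foc(p)*c[0]/c[2],p['cy']+foc(p)*c[1]/c[2]])
def crop(n,name,x0,y0,x1,y1,s,im=None):
    im=bot.grab_frame(n) if im is None else im
    cv2.imwrite(f'pics/{name}.png',cv2.resize(im[y0:y1,x0:x1,::-1],None,fx=s,fy=s,interpolation=cv2.INTER_CUBIC))
def rect(n,mask,z):
    "min-area rect of the largest blob in mask, as world centre, sizes, yaw of long side"
    k,l,s,c=cv2.connectedComponentsWithStats(mask.astype(np.uint8));i=1+np.argmax(s[1:,4])
    v,u=np.where(l==i);w=np.array([back(n,(a,b),z)[:2] for a,b in zip(u,v)])
    (cx,cy),(a,b),t=cv2.minAreaRect((w*1000).astype(np.float32))
    if a<b: a,b,t=b,a,t+90
    return np.round([cx,cy,a,b,(t+90)%180-90],1),np.round(w.mean(0)*1000,1)
def go(target,rpy_deg=None,R=None):
    "rows' shift (m) and turn (2pi) from the present measured pose"
    o=bot.observe();A=Ro.from_euler('xyz',o['tool_rot']);B=R if R is not None else Ro.from_euler('xyz',rpy_deg,degrees=True)
    s=A.inv().apply(np.array(target)-o['position']);w=(A.inv()*B).as_rotvec()/(2*np.pi)
    return np.round(s,4),np.round(w,4)
E
python3 - <<'E'
from h import *
im=cv2.imread('pics/top0.png')[:,:,::-1]
crop('top','topc',200,125,325,205,6,im);crop('scene','scc',160,90,480,310,2.5,cv2.imread('pics/scene0.png')[:,:,::-1])
def sub(x0,y0,x1,y1,f):
    m=np.zeros(im.shape[:2],bool);m[y0:y1,x0:x1]=f(im[y0:y1,x0:x1].astype(int));return m
blk=lambda a:a.max(2)<50
print('pad',rect('top',sub(270,192,370,252,blk),.003))
org=lambda a:(a[...,0]-a[...,2]>60)
print('pryhandle',rect('top',sub(410,200,450,280,org),.022))
print('spathandle',rect('top',sub(195,200,238,280,lambda a:a[...,0]-a[...,2]>35),.022))
light=lambda a:a.min(2)>110
print('pryblade',rect('top',sub(418,200,442,280,light),.003))
print('spatblade',rect('top',sub(202,200,232,280,light),.003))
print('prymat',rect('top',sub(410,200,450,280,lambda a:(a.max(2)<50)|(a[...,0]-a[...,2]>35)|(a.min(2)>110)),.003))
print('spatmat',rect('top',sub(195,200,238,280,lambda a:(a.max(2)<50)|(a[...,0]-a[...,2]>35)|(a.min(2)>120)),.003))
print('cover',rect('top',sub(215,130,310,200,lambda a:a.min(2)>170),.113))
print([im[y,x] for x,y in((290,165),(430,225),(216,225),(319,221),(300,260),(350,155))])
E
```

```text
pad (array([444.1,  15.4, 248. , 127.9, -88.7]), array([444.1,  15.5]))
pryhandle (array([ 339.6, -338.4,  109.3,   24.7,   -3.6]), array([ 340. , -338.2]))
spathandle (array([325.2, 356.6,  92.5,  23.7,  -3.7]), array([325. , 356.7]))
pryblade (array([ 438. , -343.6,   82.7,   18.6,   -4.4]), array([ 437.2, -343.7]))
spatblade (array([434.7, 351.8, 122.3,  28.5,  -3.3]), array([434.9, 351.8]))
prymat (array([ 388.6, -339.2,  235.2,  107.1,    4.5]), array([ 382. , -344.3]))
spatmat (array([387.5, 350. , 221. ,  83.8,  -6.3]), array([386.8, 349.7]))
cover (array([623.4, 182.1, 215.8, 115.9,  83.9]), array([625.3, 181.6]))
[array([82, 81, 78], dtype=uint8), array([152, 152, 165], dtype=uint8), array([145, 152, 161], dtype=uint8), array([19, 19, 19], dtype=uint8), array([108, 108, 109], dtype=uint8), array([172, 178, 183], dtype=uint8)]
```

View pics/topc.png

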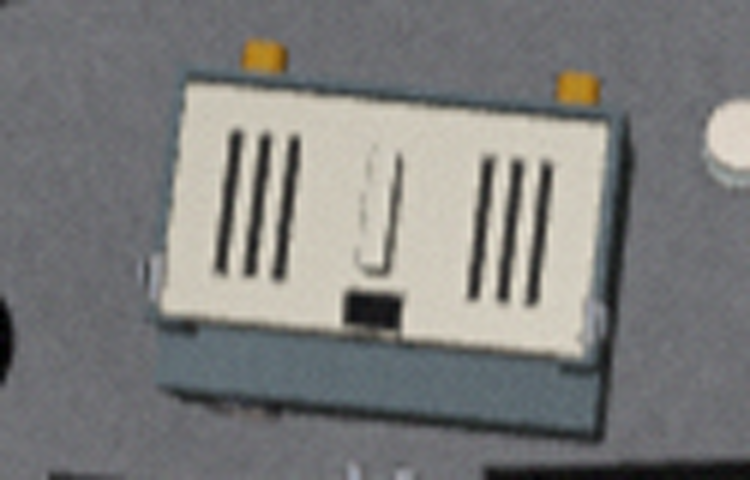

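View pics/scc.png

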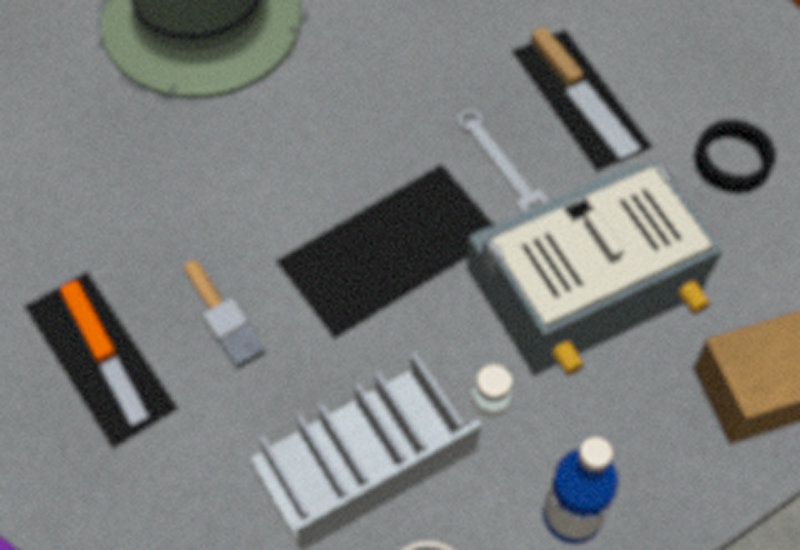

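```bash
python3 - <<'E'
from h import *
t=cv2.imread('pics/top0.png');s=cv2.imread('pics/scene0.png')
a=cv2.resize(t[125:185,330:415],(765,540),interpolation=cv2.INTER_CUBIC)
cv2.imwrite('pics/rackt.png',a)
f=lambda c,s,o:((np.array(c)+.5)/s-.5+o)
q=[(187,82),(610,120),(585,357),(162,320)]
W=[back('top',f(c,6,np.array([200,125])),.113) for c in q];print('cover top',np.round(W,4),'mean',np.mean(W,0))
for c in[(158,390),(600,438)]:print('deck',np.round(back('top',f(c,6,np.array([200,125])),.075),4))
for c in[(480,238),(655,165),(718,245),(545,325)]:print('cover scene',np.round(back('scene',f(c,2.5,np.array([160,90])),.113),4))
E
```

```text
cover top [[0.6951 0.2839 0.113 ]
 [0.6742 0.0668 0.113 ]
 [0.5519 0.0794 0.113 ]
 [0.5719 0.2947 0.113 ]] mean [0.6233046  0.18119545 0.113     ]
deck [0.5406 0.3048 0.075 ]
deck [0.5144 0.074  0.075 ]
cover scene [0.5439 0.0735 0.113 ]
cover scene [0.5748 0.3023 0.113 ]
cover scene [0.6986 0.2922 0.113 ]
cover scene [0.6727 0.0687 0.113 ]
```

View pics/rackt.png

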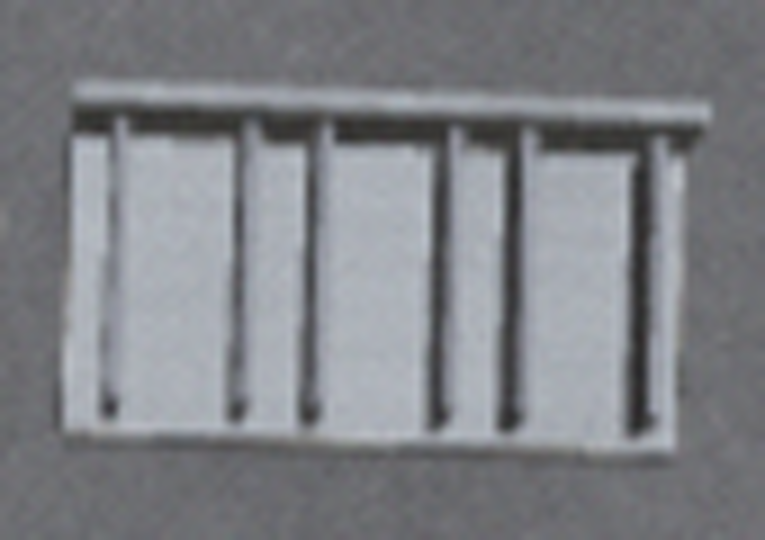

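```bash
python3 - <<'E'
from h import *
f=lambda c,s,o:((np.array(c)+.5)/s-.5+o)
o=np.array([330,125])
for c,z in[((62,432),.02),((672,450),.02),((72,80),.075),((712,103),.075),((117,135),.07),((665,150),.07)]:print(np.round(back('top',f(c,9,o),z),4))
# rails' far ends at back plate
for c in (120,250,322,455,528,658):print(np.round(back('top',f((c,135+(c-120)*.03),9,o),.07),4))
print(go([.370,-.340,.10],[180,0,-3.5]))
E
```

```text
[ 0.6015 -0.0429  0.02  ]
[ 0.5939 -0.2638  0.02  ]
[ 0.7179 -0.046   0.075 ]
[ 0.7086 -0.2708  0.075 ]
[ 0.6993 -0.0618  0.07  ]
[ 0.693  -0.2548  0.07  ]
[ 0.6993 -0.0629  0.07  ]
[ 0.6977 -0.1087  0.07  ]
[ 0.6968 -0.1341  0.07  ]
[ 0.6951 -0.1809  0.07  ]
[ 0.6942 -0.2066  0.07  ]
[ 0.6926 -0.2523  0.07  ]
(array([ 0.2575, -0.193 ,  0.131 ]), array([-0.0002,  0.    ,  0.0558]))
```

Emit:
{"method": "move_arm", "body": {
  "moves": [
    [[1,0.17,-0.13,0.08,0,0,0],[1,0.17,-0.13,0.08,0,0,0],[1,0.17,-0.13,0.08,0,0,0],[1,0.17,-0.13,0.08,0,0,0],[1,0.17,-0.13,0.08,0,0,0]]
  ],
  "force": 80
}}

```text
clock: 0.6
position: [0.306, -0.4223, 0.1501]
tool_rot: [-3.14, -0.0, 0.293]
force: [0.8, -2.0, 0.2]
grip_width: 0.0856
finger_force: 0.0
```

Emit:
{"method": "move_arm", "body": {
  "moves": [
    [[1,0.0875,-0.063,0.051,0,0,0.0558],[1,0.0875,-0.063,0.051,0,0,0.0558],[1,0.0875,-0.063,0.051,0,0,0.0558],[1,0.0875,-0.063,0.051,0,0,0.0558],[1,0.0875,-0.063,0.051,0,0,0.0558]]
  ]
}}

```text
clock: 1.1
position: [0.3701, -0.3404, 0.1002]
tool_rot: [-3.142, 0.001, -0.059]
force: [0.0, -0.7, 0.6]
grip_width: 0.0851
finger_force: 0.0
```

```bash
python3 - <<'E'
from h import *
o=bot.observe();print(o['clock'],o['position'],np.degrees(o['tool_rot']))
im=bot.grab_frame('top');crop('top','t2',395,195,470,285,6,im)
print(go([.370,-.340,.006],[180,0,-3.5]))
E
```

```text
1.1 [ 0.37011793 -0.34041633  0.10019486] [-1.79998166e+02  3.58554525e-02 -3.37538093e+00]
(array([ 0.0001, -0.0012,  0.0945]), array([0.0001, 0.    , 0.0001]))
```

View pics/t2.png

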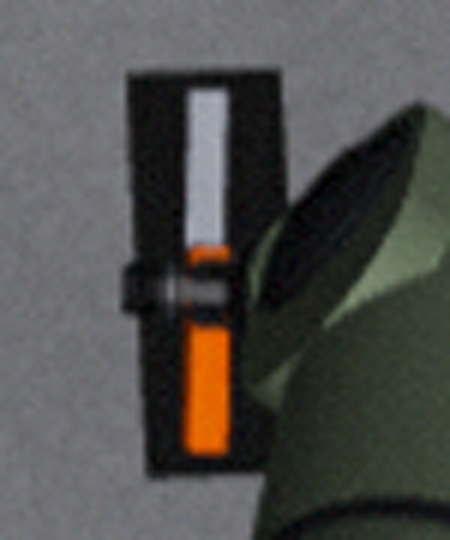

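The gripper stands over the handle of the orange bar (about 207,290 in the crop), lined up with it; descending.

Emit:
{"method": "move_arm", "body": {
  "moves": [
    [[1,0,0,0.045,0,0,0],[1,0,0,0.075,0,0,0],[1,0,-0.001,0.0945,0,0,0],[0.1,0,-0.001,0.0945,0,0,0],[0.1,0,-0.001,0.0945,0,0,0]]
  ]
}}

```text
clock: 1.65
position: [0.3698, -0.3404, 0.0064]
tool_rot: [3.141, -0.0, -0.062]
force: [-0.1, 0.1, -0.1]
grip_width: 0.0591
finger_force: 0.0
```

Emit:
{"method": "move_arm", "body": {
  "moves": [
    [[0,0,0,0,0,0,0],[0,0,0,0,0,0,0],[0,0,0,0,0,0,0],[0,0,0,0,0,0,0],[0,0,0,0,0,0,0]]
  ]
}}

```text
clock: 2.15
position: [0.3707, -0.34, 0.0071]
tool_rot: [3.14, -0.001, -0.061]
force: [-3.4, 2.1, 17.7]
grip_width: 0.0203
finger_force: 78.8
```

Emit:
{"method": "move_arm", "body": {
  "moves": [
    [[0,0,0,-0.01,0,0,0],[0,0,0,-0.04,0,0,0],[0,0,0,-0.08,0,0,0],[0,0,0,-0.12,0,0,0],[0,0,0,-0.15,0,0,0]]
  ]
}}

```text
clock: 2.65
position: [0.3704, -0.3396, 0.1589]
tool_rot: [3.14, -0.002, -0.061]
force: [-0.3, 0.2, -2.1]
grip_width: 0.02
finger_force: 79.3
```

```bash
cat >> h.py <<'E'
HO=np.array([.622,.1805]);HY=-6.
def hw(x,y,z,o=None,yaw=None):
    o=HO if o is None else o;a=np.radians(HY if yaw is None else yaw);return np.array([o[0]+x*np.cos(a)-y*np.sin(a),o[1]+x*np.sin(a)+y*np.cos(a),z])
E
python3 - <<'E'
from h import *
o=bot.observe();print(o['clock'],o['position'],np.degrees(o['tool_rot']),o['grip_width'],o['force'])
im=bot.grab_frame('top');s=bot.grab_frame('scene')
a=cv2.resize(im[180:280,380:480],(560,560),interpolation=cv2.INTER_CUBIC)
cv2.imwrite('pics/pr.png',a[:,:,::-1])
m=np.zeros(im.shape[:2],bool);m[180:260,400:450]=im[180:260,400:450].min(2)>125
print(rect('top',m,.156))
print(go(hw(-94-100,0,.16),[180,0,-6]))
E
```

```text
2.65 [ 0.37039515 -0.33957473  0.15891276] [ 1.79936032e+02 -1.06158960e-01 -3.48968748e+00] 0.020043942784895147 [-0.33928665  0.20175322 -2.1319111 ]
(array([ 438.5, -343.5,   82.5,   20.4,   -1.6]), array([ 439.5, -343.8]))
(array([-193.5934,   -9.012 ,   -1.1006]), array([ 0.0006, -0.0009,  0.007 ]))
```

View pics/pr.png

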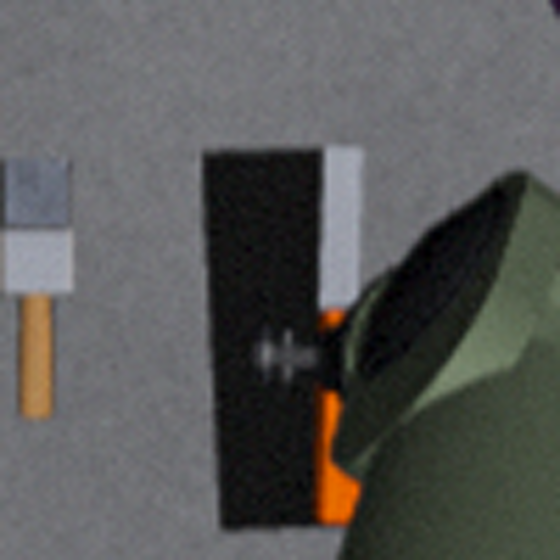

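```bash
python3 - <<'E'
from h import *
print(go([.43,-.10,.16],[180,0,-6]), go(hw(-.2155,0,.12),[180,0,-6]))
E
```

```text
(array([ 0.0436, -0.2437, -0.0005]), array([ 0.0006, -0.0009,  0.007 ])) (array([ 0.0027, -0.5449,  0.0382]), array([ 0.0006, -0.0009,  0.007 ]))
```

Emit:
{"method": "move_arm", "body": {
  "moves": [
    [[0,0.04,-0.24,0,0,0,0],[0,0.04,-0.24,0,0,0,0],[0,0.04,-0.24,0,0,0,0],[0,0.04,-0.24,0,0,0,0],[0,0.04,-0.24,0,0,0,0]]
  ]
}}

```text
clock: 3.25
position: [0.4246, -0.0998, 0.1558]
tool_rot: [-3.141, 0.0, -0.06]
force: [1.0, -0.4, -0.5]
grip_width: 0.0203
finger_force: 79.3
```

Emit:
{"method": "move_arm", "body": {
  "moves": [
    [[0,-0.037,-0.24,0,0,0,0],[0,-0.037,-0.24,0,0,0,0],[0,-0.037,-0.24,0,0,0,0],[0,-0.037,-0.24,0,0,0,0],[0,-0.037,-0.24,0,0,0,0]]
  ]
}}

```text
clock: 3.75
position: [0.4015, 0.1419, 0.1558]
tool_rot: [-3.141, 0.0, -0.06]
force: [1.4, -0.8, -2.1]
grip_width: 0.02
finger_force: 79.3
```

Emit:
{"method": "move_arm", "body": {
  "moves": [
    [[0,0,-0.03,0.01,0,0,0.007],[0,0,-0.065,0.038,0,0,0.007],[0,0,-0.065,0.038,0,0,0.007],[0,0,-0.065,0.038,0,0,0.007],[0,0,-0.065,0.038,0,0,0.007]]
  ]
}}

```text
clock: 4.25
position: [0.4064, 0.2035, 0.118]
tool_rot: [3.141, -0.0, -0.106]
force: [-0.3, 0.4, -1.4]
grip_width: 0.0206
finger_force: 79.3
```

```bash
python3 - <<'E'
from h import *
o=bot.observe();print(o['clock'],o['position'],np.degrees(o['tool_rot']),o['grip_width'],o['force'])
im=bot.grab_frame('top');s=bot.grab_frame('scene')
a=cv2.resize(im[130:220,205:325],(800,600),interpolation=cv2.INTER_CUBIC)
cv2.imwrite('pics/pry2.png',a[:,:,::-1])
print(go(hw(-.2155,0,.0815),[180,0,-6]))
E
```

```text
4.25 [0.40637914 0.20351691 0.11804027] [ 1.79976662e+02 -8.10382960e-04 -6.05007924e+00] 0.02058390517582334 [-0.30810222  0.41144523 -1.39097409]
(array([0.001 , 0.0004, 0.0369]), array([-0.    , -0.0001, -0.0002]))
```

View pics/pry2.png

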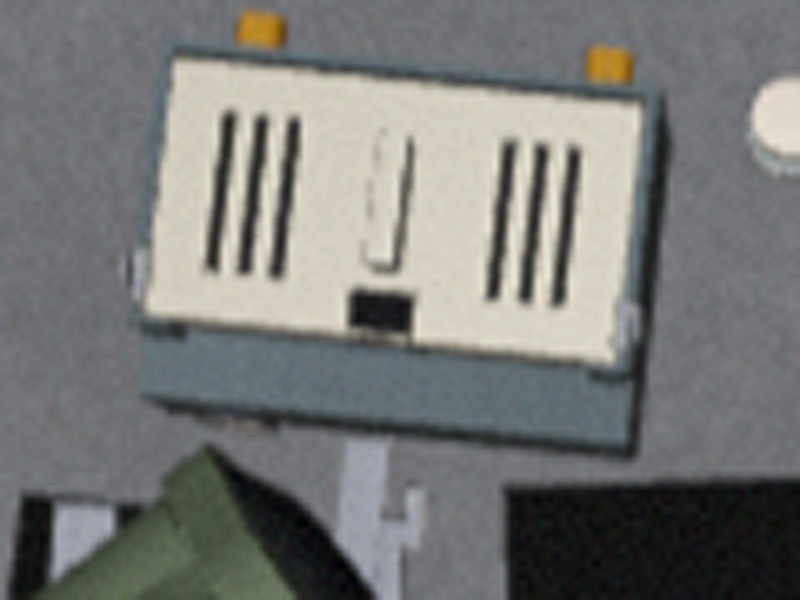

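The blade lies in line with the notch patch (blade tip 368,440, patch 381,313 in the crop); going in.

Emit:
{"method": "move_arm", "body": {
  "moves": [
    [[0,0.001,0,0.02,0,0,0],[0,0.001,0,0.037,0,0,0],[0,0.001,0,0.037,0,0,0],[0,0.02,0,0.037,0,0,0],[0,0.035,0,0.037,0,0,0]]
  ]
}}

```text
clock: 4.85
position: [0.4423, 0.2004, 0.082]
tool_rot: [-3.141, -0.001, -0.105]
force: [-0.2, 0.6, -1.3]
grip_width: 0.0202
finger_force: 79.5
```

Emit:
{"method": "move_arm", "body": {
  "moves": [
    [[0,0.005,0,0,0,0,0],[0,0.01,0,0,0,0,0],[0,0.015,0,0,0,0,0],[0,0.02,0,0,0,0,0],[0,0.023,0,0,0,0,0]]
  ]
}}

```text
clock: 5.35
position: [0.4643, 0.1983, 0.0809]
tool_rot: [-3.142, -0.0, -0.105]
force: [-1.0, 0.1, -2.1]
grip_width: 0.02
finger_force: 79.5
```

Emit:
{"method": "move_arm", "body": {
  "moves": [
    [[0,0,0,0,0,0,0],[0,0,0,0,0,0,0]]
  ]
}}

```text
clock: 5.55
position: [0.4638, 0.1984, 0.0807]
tool_rot: [3.142, 0.0, -0.105]
force: [0.4, -0.3, -2.0]
grip_width: 0.0201
finger_force: 79.5
```

Emit:
{"method": "move_arm", "body": {
  "moves": [
    [[0,0.003,0,0,0,0,0],[0,0.006,0,0,0,0,0],[0,0.006,0,0,0,0,0]]
  ],
  "force": 110
}}

```text
clock: 5.85
position: [0.4705, 0.1976, 0.0808]
tool_rot: [-3.142, -0.0, -0.105]
force: [0.2, 0.3, -2.2]
grip_width: 0.0195
finger_force: 111.7
```

Emit:
{"method": "move_arm", "body": {
  "moves": [
    [[0,0,0,0.006,0,0.011,0],[0,0,0,0.011,0,0.0222,0],[0,0,0,0.015,0,0.0333,0],[0,0.001,0,0.018,0,0.0417,0],[0,0.001,0,0.018,0,0.0417,0]]
  ]
}}

```text
clock: 6.35
position: [0.4684, 0.1971, 0.062]
tool_rot: [3.136, -0.26, -0.101]
force: [-8.1, -3.0, 0.9]
grip_width: 0.0197
finger_force: 113.1
```

Emit:
{"method": "move_arm", "body": {
  "moves": [
    [[0,0,0,0.003,0,0.008,0],[0,0,0,0.006,0,0.015,0],[0,0,0,0.008,0,0.02,0],[0,0,0,0.008,0,0.02,0],[0,0,0,0.008,0,0.02,0]]
  ]
}}

```text
clock: 6.85
position: [0.4829, 0.207, 0.0824]
tool_rot: [3.105, -0.341, -0.107]
force: [-6.6, -13.9, -2.9]
grip_width: 0.0194
finger_force: 113.1
```

```bash
python3 - <<'E'
from h import *
o=bot.observe();print(o['clock'],o['position'],np.degrees(o['tool_rot']),o['grip_width'],o['force'])
s=bot.grab_frame('scene');crop('scene','lev',330,130,480,260,5,s)
E
```

```text
6.85 [0.48290496 0.20695792 0.0824435 ] [177.91752305 -19.53070722  -6.1492373 ] 0.01936430982346923 [ -6.57584652 -13.89136431  -2.93966499]
```

View pics/lev.png

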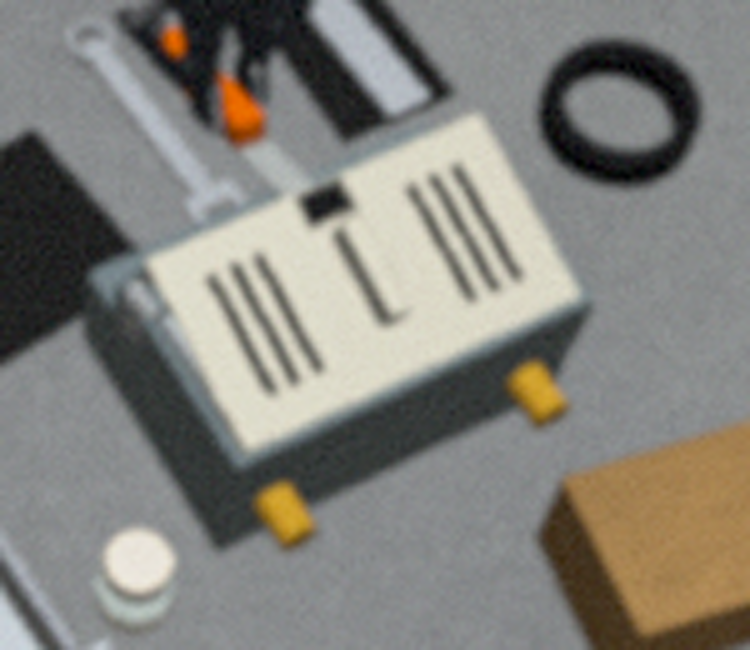

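The cover's front looks propped up (clip visible at 140,295 below the top), but the arm deviated in the last call; checking joints.

```bash
python3 - <<'E'
from h import *
o=bot.observe();print(np.round(o['qpos'],3),o['position'],o['force'],np.round(o['moment'],2))
t=bot.grab_frame('top');crop('top','lev2',205,125,325,215,6,t)
E
```

```text
[-1.016  0.586  0.436  2.216  0.169  0.165 -2.52 ] [0.48289968 0.20688217 0.08240349] [ -6.88559424 -13.84010674  -3.17088127] [-2.35  1.97 -2.34]
```

View pics/lev2.png

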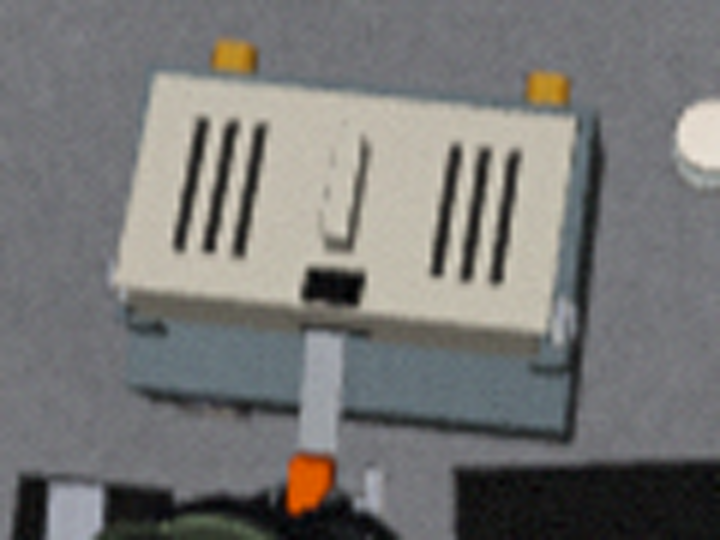

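The front of the cover stands up clear of the deck. Levelling the bar and withdrawing it.

```bash
python3 - <<'E'
from h import *
print(go(hw(-.158,0,.084),[180,0,-6]))
E
```

```text
(array([-0.0154,  0.012 , -0.0067]), array([ 0.0058, -0.0542, -0.0014]))
```

Emit:
{"method": "move_arm", "body": {
  "moves": [
    [[0,-0.004,0.004,-0.002,0.002,-0.018,0],[0,-0.009,0.008,-0.004,0.004,-0.036,-0.001],[0,-0.0154,0.012,-0.0067,0.0058,-0.0542,-0.0014],[0,-0.0154,0.012,-0.0067,0.0058,-0.0542,-0.0014],[0,-0.0154,0.012,-0.0067,0.0058,-0.0542,-0.0014]]
  ]
}}

```text
clock: 7.45
position: [0.4693, 0.1983, 0.0857]
tool_rot: [-3.134, -0.004, -0.106]
force: [1.4, -1.1, -2.1]
grip_width: 0.0195
finger_force: 112.6
```

```bash
python3 - <<'E'
from h import *
o=bot.observe();print(np.round(o['qpos'],3),o['position'],np.degrees(o['tool_rot']),o['force'],np.round(o['moment'],2))
print(go(hw(-.225,0,.084),[180,0,-6]))
E
```

```text
[-0.5    0.557 -0.019  2.024  0.012  0.554 -2.202] [0.4693156  0.19833954 0.08573743] [-179.56731079   -0.25196187   -6.04541044] [ 1.37028462 -1.05580629 -2.088788  ] [-0.02 -0.08 -0.05]
(array([-0.0713,  0.0018,  0.0014]), array([-0.0012, -0.0007, -0.0001]))
```

Emit:
{"method": "move_arm", "body": {
  "moves": [
    [[0,-0.02,0,0.001,0,0,0],[0,-0.045,0.001,0.001,0,0,0],[0,-0.071,0.001,0.001,0,0,0],[0,-0.071,0.001,-0.035,0,0,0],[0,-0.071,0.001,-0.075,0,0,0]]
  ]
}}

```text
clock: 7.95
position: [0.394, 0.2062, 0.1595]
tool_rot: [-3.139, -0.005, -0.098]
force: [1.3, 1.2, -1.0]
grip_width: 0.0193
finger_force: 112.5
```

Emit:
{"method": "move_arm", "body": {
  "moves": [
    [[0,0.056,0.23,0,0,0,0],[0,0.056,0.23,0,0,0,0],[0,0.056,0.23,0,0,0,0],[0,0.056,0.23,0,0,0,0],[0,0.056,0.23,0,0,0,0]]
  ]
}}

```text
clock: 8.45
position: [0.4283, -0.0309, 0.1587]
tool_rot: [-3.139, -0.007, -0.101]
force: [1.3, 1.1, -1.7]
grip_width: 0.0195
finger_force: 112.8
```

Emit:
{"method": "move_arm", "body": {
  "moves": [
    [[0,-0.005,0.236,0,0,0,0],[0,-0.005,0.236,0,0,0,0],[0,-0.005,0.236,0,0,0,0],[0,-0.005,0.236,0,0,0,0],[0,-0.005,0.236,0,0,0,0]]
  ]
}}

```text
clock: 8.95
position: [0.3991, -0.2656, 0.1575]
tool_rot: [-3.14, -0.006, -0.101]
force: [1.7, 0.9, -1.9]
grip_width: 0.0195
finger_force: 112.8
```

```bash
python3 - <<'E'
from h import *
o=bot.observe();print(o['position'],np.degrees(o['tool_rot']),o['force'],np.round(o['moment'],2))
print(go([.3705,-.339,.009],[180,0,-3.3]))
E
```

```text
[ 0.39910569 -0.26556021  0.15754805] [-179.9322975    -0.32938656   -5.78864235] [ 1.65896166  0.9136365  -1.92064357] [ 0.05 -0.05  0.02]
(array([-0.0219,  0.0761,  0.1483]), array([-0.0002, -0.0009, -0.0069]))
```

Emit:
{"method": "move_arm", "body": {
  "moves": [
    [[0,-0.01,0.04,0,0,0,-0.003],[0,-0.022,0.076,0.02,0,-0.001,-0.007],[0,-0.022,0.076,0.065,0,-0.001,-0.007],[0,-0.022,0.076,0.11,0,-0.001,-0.007],[0,-0.022,0.076,0.132,0,-0.001,-0.007]]
  ]
}}

```text
clock: 9.45
position: [0.3701, -0.3346, 0.0222]
tool_rot: [-3.138, 0.004, -0.055]
force: [0.1, -0.2, -1.3]
grip_width: 0.0192
finger_force: 112.7
```

Emit:
{"method": "move_arm", "body": {
  "moves": [
    [[0,0,0,0.008,0,0,0],[0,0,0,0.014,0,0,0],[0,0,0,0.016,0,0,0],[0,0,0,0.016,0,0,0]]
  ]
}}

```text
clock: 9.85
position: [0.3715, -0.3359, 0.0101]
tool_rot: [-3.138, 0.0, -0.055]
force: [-1.0, -0.4, -1.3]
grip_width: 0.0194
finger_force: 112.6
```

```bash
python3 - <<'E'
from h import *
o=bot.observe();print(o['position'],np.degrees(o['tool_rot']),o['force'],np.round(o['moment'],2))
s=bot.grab_frame('top');crop('top','lay',395,195,470,285,6,s)
E
```

```text
[ 0.37152474 -0.33586748  0.01010755] [-1.79819693e+02  2.06807092e-02 -3.17417765e+00] [-0.99733795 -0.44731903 -1.26851685] [-0.07  0.06 -0.06]
```

View pics/lay.png

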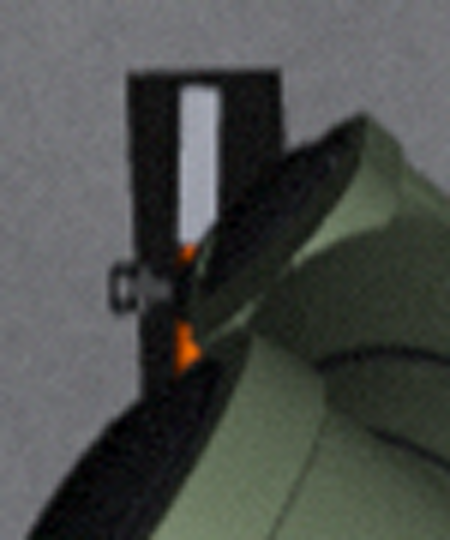

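Emit:
{"method": "move_arm", "body": {
  "moves": [
    [[0,0,0,0.0025,0,0,0],[0,0,0,0.0025,0,0,0],[0.4,0,0,0.0025,0,0,0],[0.7,0,0,0.0025,0,0,0],[0.8,0,0,0.0025,0,0,0]]
  ]
}}

```text
clock: 10.4
position: [0.3709, -0.3356, 0.0069]
tool_rot: [-3.137, 0.002, -0.056]
force: [0.8, -0.2, -0.4]
grip_width: 0.0622
finger_force: 0.0
```

Emit:
{"method": "move_arm", "body": {
  "moves": [
    [[0.8,0,0,0,0,0,0],[0.8,0,0,-0.03,0,0,0],[0.8,0,0,-0.08,0,0,0],[0.8,0,0,-0.13,0,0,0],[0.8,0,0,-0.18,0,0,0]]
  ]
}}

```text
clock: 10.9
position: [0.3707, -0.3362, 0.1888]
tool_rot: [-3.137, 0.002, -0.056]
force: [0.9, 0.0, -0.2]
grip_width: 0.0678
finger_force: 0.0
```

```bash
python3 - <<'E'
from h import *
o=bot.observe();print(o['position'],np.degrees(o['tool_rot']),o['force'],np.round(o['moment'],2))
im=bot.grab_frame('top');s=bot.grab_frame('scene');cv2.imwrite('pics/top1.png',im[:,:,::-1])
a=cv2.resize(im[130:205,215:315],(800,600),interpolation=cv2.INTER_CUBIC)
cv2.imwrite('pics/cov.png',a[:,:,::-1])
m=np.zeros(im.shape[:2],bool);m[130:200,215:310]=im[130:200,215:310].min(2)>150
print(rect('top',m,.119),im[185,260:265])
m=np.zeros(im.shape[:2],bool);m[195:285,405:450]=(im[195:285,405:450,0].astype(int)-im[195:285,405:450,2])>60
print('handle',rect('top',m,.025))
E
```

```text
[ 0.37074754 -0.33615864  0.18876056] [-1.79741475e+02  1.07748373e-01 -3.20148448e+00] [ 0.88496408  0.00980949 -0.24784097] [-0.04 -0.01  0.02]
(array([625.8, 182.3, 225.7, 116.3,  83.4]), array([626.4, 182.3])) [[ 94 106 110]
 [103 114 121]
 [ 98 107 116]
 [102 110 118]
 [ 97 108 116]]
handle (array([ 322.1, -331.7,   73.2,   22.4,   -1.4]), array([ 321.5, -331.7]))
```

View pics/cov.png

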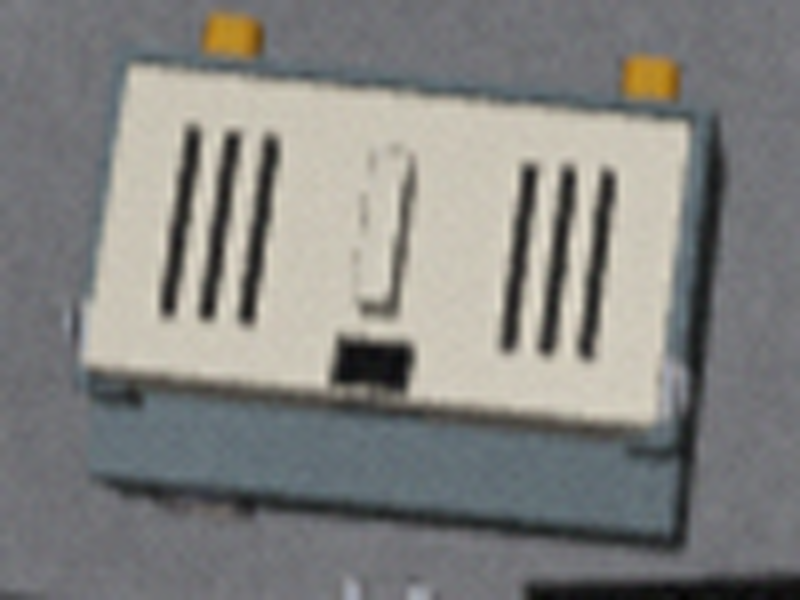

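The cover's left and right edges run at (85–130) and (660–690), and the clips are at (78,330) and (675,390). I can't tell by eye if it is still propped, so I triangulate the dark patch before and after.

```bash
cat >> h.py <<'E'
from scipy.optimize import least_squares
def cen(im,uv,r,th):
    "sub-pixel centroid of the dark blob near uv"
    u,v=np.round(uv).astype(int);g=im[v-r:v+r+1,u-r:u+r+1].astype(float).mean(2);w=np.clip(th-g,0,None)
    k,l,s,c=cv2.connectedComponentsWithStats((w>0).astype(np.uint8));i=l[r,r] or 1+np.argmax(s[1:,4]);w=w*(l==i);y,x=np.mgrid[-r:r+1,-r:r+1]
    return np.array([u+(w*x).sum()/w.sum(),v+(w*y).sum()/w.sum()])
def tri(a,b):
    return least_squares(lambda X:np.r_[proj('top',X)-a,proj('scene',X)-b],[.6,.1,.1]).x
E
python3 - <<'E'
from h import *
ld=lambda n:cv2.imread(f'pics/{n}.png')[:,:,::-1]
s1=bot.grab_frame('scene');cv2.imwrite('pics/scene1.png',s1[:,:,::-1])
for t,s,z in((ld('top0'),ld('scene0'),.113),(ld('top1'),s1,.12)):
    X=hw(-.048,0,z)
    a=cen(t,proj('top',X),5,120);b=cen(s,proj('scene',X),6,120)
    print(proj('top',X),a,proj('scene',X),b,tri(a,b))
E
```

```text
[262.34163416 176.98926759] [261.66311815 177.24311444] [389.8317841 174.0929777] [390.93145018 173.39711618] [0.57397367 0.18842864 0.11356261]
[262.01191993 176.65302116] [261.29255913 176.51823963] [390.13490649 172.77627325] [392.23617739 171.91141893] [0.57549569 0.18926768 0.12243947]
```

```bash
sed -i 's/HO=np.array.*;HY/HO=np.array([.622,.182]);HY/' h.py; python3 - <<'E'
from h import *
print(go(hw(0,0,.19),[180,0,-3.2]))
A=Ro.from_euler('xyz',bot.observe()['tool_rot']);B=Ro.from_euler('xyz',[180,-5,-6],degrees=True)
print((A.inv()*B).as_rotvec()/2/np.pi)
E
```

```text
(array([ 0.2203, -0.5324,  0.0012]), array([-0.0002, -0.0005,  0.    ]))
[-0.00059668  0.01338355  0.00776845]
```

Emit:
{"method": "move_arm", "body": {
  "moves": [
    [[0.8,0.08,-0.195,0,0,0,0],[0.8,0.08,-0.195,0,0,0,0],[0.8,0.08,-0.195,0,0,0,0],[0.8,0.08,-0.195,0,0,0,0],[0.8,0.08,-0.195,0,0,0,0]]
  ]
}}

```text
clock: 11.55
position: [0.4634, -0.1408, 0.1864]
tool_rot: [-3.135, 0.003, -0.049]
force: [-0.7, -0.8, -1.1]
grip_width: 0.0685
finger_force: 0.0
```

Emit:
{"method": "move_arm", "body": {
  "moves": [
    [[0.8,0.08,-0.195,0,0,0,0],[0.8,0.08,-0.195,0,0,0,0],[0.8,0.08,-0.195,0,0,0,0],[0.8,0.08,-0.195,0,0,0,0],[0.8,0.08,-0.195,0,0,0,0]]
  ]
}}

```text
clock: 12.05
position: [0.5535, 0.0498, 0.1868]
tool_rot: [-3.135, 0.003, -0.05]
force: [-1.8, -1.2, -0.5]
grip_width: 0.0679
finger_force: 0.0
```

Emit:
{"method": "move_arm", "body": {
  "moves": [
    [[0.8,0.06,-0.142,0,0,0,0],[0.8,0.06,-0.142,0,0,0,0],[0.8,0.06,-0.142,0,0,0,0],[0.8,0.06,-0.142,0,0.0134,0.0078],[0.8,0.06,-0.142,0,0.0134,0.0078]]
  ]
}}

```text
invalid input
```

```bash
python3 - <<'E'
from h import *
o=bot.observe();print(o['position'],np.degrees(o['tool_rot']),o['qpos'])
R=Ro.from_euler('xyz',[180,-5,-6],degrees=True)
print(go(hw(0,0,.122),R=R))
E
```

```text
[0.55354463 0.04982933 0.18680411] [-1.79647506e+02  1.60088685e-01 -2.85399082e+00] [-0.2093162   0.46662073  0.02293039  1.82972979 -0.02263173  0.84673557
 -1.79444234]
(array([ 0.062 , -0.135 ,  0.0655]), array([-0.0013,  0.0144,  0.0087]))
```

Emit:
{"method": "move_arm", "body": {
  "moves": [
    [[0.8,0.02,-0.045,0,0,0,0],[0.8,0.04,-0.09,0,0,0,0],[0.8,0.062,-0.135,0.01,-0.001,0.0144,0.0087],[0.8,0.062,-0.135,0.04,-0.001,0.0144,0.0087],[0.8,0.062,-0.135,0.05,-0.001,0.0144,0.0087]]
  ]
}}

```text
clock: 12.55
position: [0.62, 0.1764, 0.1349]
tool_rot: [3.14, -0.084, -0.108]
force: [-1.0, -1.4, -0.4]
grip_width: 0.0682
finger_force: 0.0
```

```bash
python3 - <<'E'
from h import *
o=bot.observe();print(o['position'],np.degrees(o['tool_rot']),o['force'])
R=Ro.from_euler('xyz',[180,-5,-6],degrees=True)
print(go(hw(0,0,.122),R=R))
E
```

```text
[0.62000076 0.17642246 0.13493738] [179.89545468  -4.82860854  -6.1814094 ] [-1.00154957 -1.38939515 -0.36378061]
(array([ 0.0003, -0.0058,  0.013 ]), array([ 0.0003,  0.0005, -0.0005]))
```

Emit:
{"method": "move_arm", "body": {
  "moves": [
    [[0.8,0,-0.003,0.006,0,0,0],[0.8,0,-0.003,0.013,0,0,0],[0.8,0,-0.003,0.013,0,0,0],[0,0,-0.003,0.013,0,0,0],[0,0,-0.003,0.013,0,0,0]]
  ],
  "force": 80
}}

```text
clock: 13.05
position: [0.6239, 0.1781, 0.1266]
tool_rot: [-3.141, -0.09, -0.111]
force: [0.1, 0.5, 0.5]
grip_width: 0.04
finger_force: 0.0
```

Emit:
{"method": "move_arm", "body": {
  "moves": [
    [[0,0,0,0,0,0,0],[0,0,0,0,0,0,0],[0,0,0,0,0,0,0],[0,0,0,0,0,0,0],[0,0,0,0,0,0,0]]
  ]
}}

```text
clock: 13.55
position: [0.6241, 0.1812, 0.127]
tool_rot: [-3.138, -0.091, -0.109]
force: [-0.9, 10.6, 7.6]
grip_width: 0.0121
finger_force: 79.4
```

Emit:
{"method": "move_arm", "body": {
  "moves": [
    [[0,0.001,0,-0.01,0,0,0],[0,0.002,0,-0.02,0,0,0],[0,0.003,0,-0.035,0,0,0],[0,0.005,0,-0.06,0,0,0],[0,0.009,0,-0.1,0,0,0]]
  ]
}}

```text
clock: 14.05
position: [0.6224, 0.1779, 0.2262]
tool_rot: [3.14, -0.086, -0.111]
force: [-0.2, 1.4, -2.0]
grip_width: 0.0121
finger_force: 79.2
```

```bash
python3 - <<'E'
from h import *
o=bot.observe();print(o['position'],np.degrees(o['tool_rot']),o['force'],o['grip_width'],o['finger_force'])
t=bot.grab_frame('top');s=bot.grab_frame('scene');cv2.imwrite('pics/top2.png',t[:,:,::-1]);cv2.imwrite('pics/scene2.png',s[:,:,::-1])
print(go([.4445,.0155,.17],[180,0,1.3]))
E
```

```text
[0.62235217 0.17786726 0.22620514] [179.92965716  -4.90721893  -6.34324506] [-0.1516784   1.38728442 -2.00794637] 0.012126352980966527 79.17058825492859
(array([-0.1671,  0.1825,  0.0458]), array([ 0.0004, -0.0152, -0.0213]))
```

Emit:
{"method": "move_arm", "body": {
  "moves": [
    [[0,-0.14,0.155,0,0,0,0],[0,-0.14,0.155,0,0,0,0],[0,-0.14,0.155,0,0,0,0],[0,-0.14,0.155,0,0,0,0],[0,-0.14,0.155,0,0,0,0]]
  ]
}}

```text
clock: 14.65
position: [0.4638, 0.036, 0.2138]
tool_rot: [3.141, -0.087, -0.114]
force: [0.2, 1.1, -1.9]
grip_width: 0.0121
finger_force: 79.2
```

```bash
python3 - <<'E'
from h import *
print(bot.observe()['position'],go([.4442,.0155,.08],[180,0,1.3]))
E
```

```text
[0.46381567 0.03597435 0.21381805] (array([-0.0287,  0.0225,  0.1318]), array([ 0.0011, -0.0138, -0.0218]))
```

Emit:
{"method": "move_arm", "body": {
  "moves": [
    [[0,-0.015,0.012,0.02,0,-0.007,-0.011],[0,-0.0287,0.0225,0.05,0.001,-0.0138,-0.0218],[0,-0.0287,0.0225,0.09,0.001,-0.0138,-0.0218],[0,-0.0287,0.0225,0.125,0.001,-0.0138,-0.0218],[0,-0.0287,0.0225,0.132,0.001,-0.0138,-0.0218]]
  ]
}}

```text
clock: 15.15
position: [0.4474, 0.019, 0.0773]
tool_rot: [3.142, 0.002, 0.026]
force: [0.1, 0.9, -1.7]
grip_width: 0.0117
finger_force: 79.2
```

Emit:
{"method": "move_arm", "body": {
  "moves": [
    [[0,0,0,0,0,0,0],[0,0,0,0,0,0,0]]
  ]
}}

```text
clock: 15.35
position: [0.4493, 0.0195, 0.081]
tool_rot: [-3.141, -0.003, 0.026]
force: [1.0, 0.5, -2.4]
grip_width: 0.0122
finger_force: 79.2
```

```bash
python3 - <<'E'
from h import *
o=bot.observe();print(o['position'],np.degrees(o['tool_rot']),o['force'],go([.4442,.0155,.05],[180,0,1.3]))
t=bot.grab_frame('top')
m=np.zeros(t.shape[:2],bool);m[180:270,260:390]=t[180:270,260:390].min(2)>165
print(rect('top',m,o['position'][2]-.0085))
E
```

```text
[0.44928387 0.01946242 0.08103696] [-179.96049512   -0.19722734    1.51349022] [ 1.01447041  0.47575672 -2.39511083] (array([-0.0053,  0.0038,  0.031 ]), array([-0.0001, -0.0005,  0.0006]))
(array([453.1, -71.8, 113.5,  33.4,   3. ]), array([452. , -74.5]))
```

Emit:
{"method": "move_arm", "body": {
  "moves": [
    [[0,-0.005,0.004,0.012,0,0,0],[0,-0.005,0.004,0.024,0,0,0],[0,-0.005,0.004,0.026,0,0,0],[0,-0.005,0.004,0.028,0,0,0],[0,-0.005,0.004,0.028,0,0,0]]
  ]
}}

```text
clock: 15.9
position: [0.4425, 0.015, 0.0532]
tool_rot: [-3.141, -0.0, 0.026]
force: [-12.5, -1.0, 19.6]
grip_width: 0.0122
finger_force: 84.8
```

Emit:
{"method": "move_arm", "body": {
  "moves": [
    [[0,0,0,0.002,0,0,0],[0,0,0,0.002,0,0,0]]
  ]
}}

```text
clock: 16.1
position: [0.4428, 0.015, 0.0513]
tool_rot: [-3.141, -0.001, 0.026]
force: [-14.5, -1.0, 21.4]
grip_width: 0.0122
finger_force: 85.6
```

Emit:
{"method": "move_arm", "body": {
  "moves": [
    [[0,0,0,0.002,0,0,0],[0,0,0,0.002,0,0,0]]
  ]
}}

```text
clock: 16.3
position: [0.443, 0.0151, 0.0493]
tool_rot: [-3.141, -0.001, 0.026]
force: [-14.3, -0.2, 20.5]
grip_width: 0.0122
finger_force: 86.3
```

Emit:
{"method": "move_arm", "body": {
  "moves": [
    [[0,0,0,0.001,0,0,0],[0.2,0,0,0.001,0,0,0],[0.4,0,0,0.001,0,0,0],[0.6,0,0,0.001,0,0,0],[0.8,0,0,0.001,0,0,0]]
  ]
}}

```text
clock: 16.8
position: [0.4442, 0.0153, 0.0471]
tool_rot: [-3.141, -0.003, 0.027]
force: [-0.3, 0.1, 0.8]
grip_width: 0.06
finger_force: 0.0
```

Emit:
{"method": "move_arm", "body": {
  "moves": [
    [[0.8,0,0,0,0,0,0],[0.8,0,0,-0.03,0,0,0],[0.8,0,0,-0.08,0,0,0],[0.8,0,0,-0.13,0,0,0],[0.8,0,-0.05,-0.13,0,0,0]]
  ]
}}

```text
clock: 17.3
position: [0.4451, 0.0613, 0.1821]
tool_rot: [-3.141, -0.01, 0.018]
force: [1.2, 1.5, -1.4]
grip_width: 0.0684
finger_force: 0.0
```

Emit:
{"method": "move_arm", "body": {
  "moves": [
    [[0.8,0,-0.2,0,0,0,0],[0.8,0,-0.2,0,0,0,0],[0.8,0,-0.2,0,0,0,0],[0.8,0,-0.2,0,0,0,0],[0.8,0,-0.2,0,0,0,0]]
  ]
}}

```text
clock: 17.8
position: [0.4356, 0.2718, 0.1766]
tool_rot: [-3.138, -0.002, 0.034]
force: [-0.2, -0.9, -0.1]
grip_width: 0.0684
finger_force: 0.0
```

```bash
python3 - <<'E'
from h import *
o=bot.observe();print(o['position'],np.degrees(o['tool_rot']),o['force'])
t=bot.grab_frame('top');s=bot.grab_frame('scene');cv2.imwrite('pics/top3.png',t[:,:,::-1]);cv2.imwrite('pics/scene3.png',s[:,:,::-1])
m=np.zeros(t.shape[:2],bool);m[180:270,260:390]=t[180:270,260:390].min(2)>165
print(rect('top',m,.041))
a=cv2.resize(t[125:285,195:455],(780,480),interpolation=cv2.INTER_CUBIC);cv2.imwrite('pics/all3.png',a[:,:,::-1])
E
```

```text
[0.43556288 0.27179712 0.17663253] [-1.79814091e+02 -1.13699036e-01  1.94201498e+00] [-0.22825549 -0.94454883 -0.09776863]
(array([446.3,  15.5, 215.4, 118.2, -88.6]), array([447.8,  15.9]))
```

View pics/all3.png

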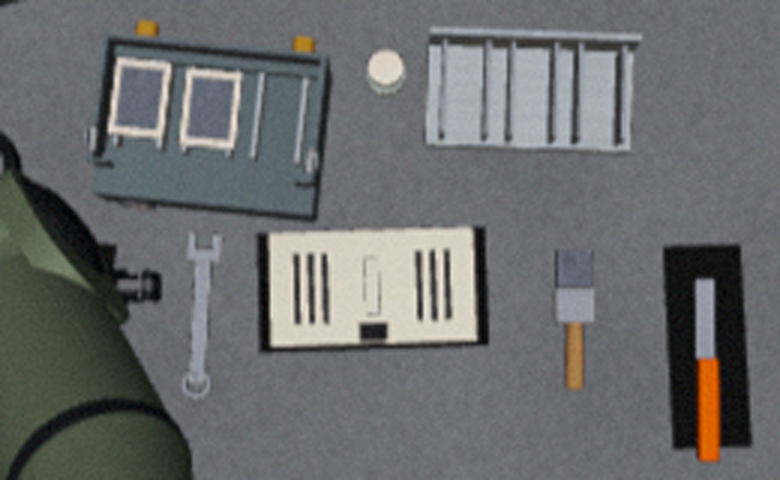

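The cover lies square on the pad. Cassettes are in the left bay (138,98) and the middle bay (210,108), and the right bay is empty. The pry bar has been knocked and its handle now overhangs the front of its mat (707,455), so I'll mend that first.

```bash
python3 - <<'E'
from h import *
t=cv2.imread('pics/top3.png')[:,:,::-1]
def sub(x0,y0,x1,y1,f):
    m=np.zeros(t.shape[:2],bool);m[y0:y1,x0:x1]=f(t[y0:y1,x0:x1].astype(int));return m
print('handle',rect('top',sub(410,200,460,285,lambda a:a[...,0]-a[...,2]>60),.025))
print('blade',rect('top',sub(420,205,440,260,lambda a:(a.min(2)>115)&(abs(a[...,0]-a[...,2])<40)),.006))
for c in[(664,246),(740,244),(751,444),(674,448)]:print('mat',np.round(back('top',(np.array(c)+.5)/3-.5+[195,125],.003),4))
print('filt L',rect('top',sub(228,140,254,175,lambda a:a.min(2)>130),.095),'filt M',rect('top',sub(254,145,278,178,lambda a:a.min(2)>135),.095))
for c in [(262,72),(306,78)]:print('rail far',np.round(back('top',(np.array(c)+.5)/3-.5+[195,125],.088),4))
for c in [(253,155),(297,160)]:print('rail near',np.round(back('top',(np.array(c)+.5)/3-.5+[195,125],.088),4))
for c in [(94,192),(316,218)]:print('deck',np.round(back('top',(np.array(c)+.5)/3-.5+[195,125],.075),4))
E
```

```text
handle (array([ 314.3, -341. ,  108. ,   22.4,   -1.5]), array([ 314.1, -341.3]))
blade (array([ 411.9, -344.7,   81.5,   16.3,   -1.4]), array([ 411.6, -344.7]))
mat [ 0.49   -0.3031  0.003 ]
mat [ 0.4918 -0.3861  0.003 ]
mat [ 0.2757 -0.3919  0.003 ]
mat [ 0.2717 -0.3089  0.003 ]
filt L (array([635.5, 255.3,  89.4,  57.2,  -5.8]), array([637.8, 254.8])) filt M (array([626.9, 181.5,  85.3,  57.7,  -5. ]), array([626.1, 181.5]))
rail far [0.6671 0.1284 0.088 ]
rail far [0.6605 0.0825 0.088 ]
rail near [0.5798 0.1373 0.088 ]
rail near [0.5743 0.0917 0.088 ]
deck [0.5435 0.3046 0.075 ]
deck [0.5152 0.0727 0.075 ]
```

```bash
sed -i 's/HO=np.array.*;HY/HO=np.array([.6232,.1825]);HY/' h.py; python3 - <<'E'
from h import *
print(go([.43,.04,.16],[180,0,2]),go([.40,-.19,.16],[180,0,2]),go([.3443,-.342,.10],[180,0,-2.2]))
E
```

```text
(array([-0.0129,  0.2256,  0.0164]), array([-0.    , -0.0002, -0.001 ])) (array([-0.0495,  0.4547,  0.0163]), array([-0.    , -0.0002, -0.001 ])) (array([-0.1096,  0.605 ,  0.0762]), array([-0.    , -0.0002,  0.0107]))
```

Emit:
{"method": "move_arm", "body": {
  "moves": [
    [[1,-0.013,0.225,0.015,0,0,0],[1,-0.013,0.225,0.015,0,0,0],[1,-0.013,0.225,0.015,0,0,0],[1,-0.013,0.225,0.015,0,0,0],[1,-0.013,0.225,0.015,0,0,0]]
  ]
}}

```text
clock: 18.4
position: [0.4288, 0.0348, 0.1616]
tool_rot: [3.141, -0.001, 0.021]
force: [0.1, 0.5, -0.5]
grip_width: 0.0856
finger_force: 0.0
```

Emit:
{"method": "move_arm", "body": {
  "moves": [
    [[1,-0.037,0.23,0,0,0,0],[1,-0.037,0.23,0,0,0,0],[1,-0.037,0.23,0,0,0,0],[1,-0.037,0.23,0,0,0,0],[1,-0.037,0.23,0,0,0,0]]
  ]
}}

```text
clock: 18.9
position: [0.397, -0.1953, 0.1617]
tool_rot: [3.141, -0.002, 0.022]
force: [1.0, 0.3, -0.3]
grip_width: 0.0852
finger_force: 0.0
```

Emit:
{"method": "move_arm", "body": {
  "moves": [
    [[1,-0.06,0.15,0.06,0,0,0.0107],[1,-0.06,0.15,0.06,0,0,0.0107],[1,-0.06,0.15,0.06,0,0,0.0107],[1,-0.06,0.15,0.06,0,0,0.0107],[1,-0.06,0.15,0.06,0,0,0.0107]]
  ]
}}

```text
clock: 19.4
position: [0.3397, -0.3457, 0.1003]
tool_rot: [-3.141, 0.0, -0.047]
force: [1.1, 0.9, 0.4]
grip_width: 0.0856
finger_force: 0.0
```

Emit:
{"method": "move_arm", "body": {
  "moves": [
    [[1,0,0,0,0,0,0]]
  ]
}}

```text
clock: 19.5
position: [0.342, -0.3429, 0.1012]
tool_rot: [-3.141, -0.001, -0.043]
force: [0.7, 1.2, -0.9]
grip_width: 0.0854
finger_force: 0.0
```

```bash
python3 - <<'E'
from h import *
o=bot.observe();print(o['position'],np.degrees(o['tool_rot']))
print(go([.3443,-.342,.006],[180,0,-2.2]),go([.370,-.347,.0085],[180,0,-.5]))
E
```

```text
[ 0.3420207  -0.34288174  0.10120561] [-1.79938190e+02 -7.57596753e-02 -2.47430496e+00]
(array([ 0.0021, -0.0009,  0.0952]), array([-0.0002, -0.0002, -0.0008])) (array([0.028 , 0.003 , 0.0927]), array([-0.0002, -0.0002, -0.0055]))
```

Emit:
{"method": "move_arm", "body": {
  "moves": [
    [[1,0.002,0,0.045,0,0,0],[1,0.002,-0.001,0.08,0,0,0],[1,0.002,-0.001,0.095,0,0,0],[0,0.002,-0.001,0.095,0,0,0],[0,0.002,-0.001,0.095,0,0,0]]
  ]
}}

```text
clock: 20.0
position: [0.3457, -0.3412, 0.007]
tool_rot: [-3.141, -0.002, -0.04]
force: [0.0, -0.9, -0.2]
grip_width: 0.0589
finger_force: 0.0
```

Emit:
{"method": "move_arm", "body": {
  "moves": [
    [[0,0,0,0,0,0,0],[0,0,0,0,0,0,0],[0,0,0,0,0,0,0],[0,0,0,0,0,0,0],[0,0,0,0,0,0,0]]
  ]
}}

```text
clock: 20.5
position: [0.3459, -0.342, 0.0075]
tool_rot: [3.141, -0.003, -0.04]
force: [-1.8, 3.2, 19.6]
grip_width: 0.0203
finger_force: 78.4
```

Emit:
{"method": "move_arm", "body": {
  "moves": [
    [[0,0,0,-0.02,0,0,0],[0,0.026,0.005,-0.02,0,0,-0.005],[0,0.026,0.005,-0.02,0,0,-0.005],[0,0.026,0.005,-0.01,0,0,-0.005],[0,0.026,0.005,-0.002,0,0,-0.005]]
  ]
}}

```text
clock: 21.0
position: [0.3705, -0.3474, 0.0075]
tool_rot: [-3.141, -0.002, -0.01]
force: [-1.0, -0.2, 5.0]
grip_width: 0.0202
finger_force: 80.8
```

Emit:
{"method": "move_arm", "body": {
  "moves": [
    [[0,0,0,0.001,0,0,0],[0,0,0,0.001,0,0,0],[0.5,0,0,0.001,0,0,0],[0.8,0,0,0.001,0,0,0],[0.8,0,0,0.001,0,0,0]]
  ]
}}

```text
clock: 21.5
position: [0.3708, -0.3476, 0.007]
tool_rot: [-3.141, -0.001, -0.01]
force: [0.3, 0.3, -0.3]
grip_width: 0.0631
finger_force: 0.0
```

Emit:
{"method": "move_arm", "body": {
  "moves": [
    [[0.8,0,0,0,0,0,0],[0.8,0,0,-0.04,0,0,0],[0.8,0,0,-0.08,0,0,0],[0.8,0,0,-0.12,0,0,0],[0.8,0,0,-0.155,0,0,0]]
  ]
}}

```text
clock: 22.0
position: [0.3707, -0.3478, 0.1642]
tool_rot: [-3.141, -0.003, -0.009]
force: [0.3, -0.6, -0.1]
grip_width: 0.0683
finger_force: 0.0
```

```bash
python3 - <<'E'
from h import *
o=bot.observe();print(o['position'],np.degrees(o['tool_rot']))
print(go([.42,-.11,.16],[180,0,-.5]))
E
```

```text
[ 0.37070958 -0.34776965  0.16422626] [-1.79989331e+02 -1.43887859e-01 -5.40963509e-01]
(array([ 0.047 , -0.2382,  0.0044]), array([-0.    , -0.0004, -0.0001]))
```

Emit:
{"method": "move_arm", "body": {
  "moves": [
    [[1,0.047,-0.238,0,0,0,0],[1,0.047,-0.238,0,0,0,0],[1,0.047,-0.238,0,0,0,0],[1,0.047,-0.238,0,0,0,0],[1,0.047,-0.238,0,0,0,0]]
  ]
}}

```text
clock: 22.5
position: [0.4201, -0.1078, 0.1626]
tool_rot: [-3.141, -0.002, -0.009]
force: [0.9, -0.7, 0.5]
grip_width: 0.0852
finger_force: 0.0
```

```bash
cat > meas.py <<'E'
from h import *
def sub(t,x0,y0,x1,y1,f):
    m=np.zeros(t.shape[:2],bool);m[y0:y1,x0:x1]=f(t[y0:y1,x0:x1].astype(int));return m
def tools(t):
    print('pry handle',rect('top',sub(t,405,195,465,290,lambda a:a[...,0]-a[...,2]>60),.025),'blade',rect('top',sub(t,418,200,445,265,lambda a:(a.min(2)>115)&(abs(a[...,0]-a[...,2])<40)),.006))
    print('spat handle',rect('top',sub(t,190,195,245,290,lambda a:a[...,0]-a[...,2]>35),.025),'blade',rect('top',sub(t,200,200,235,260,lambda a:(a.min(2)>118)&(abs(a[...,0]-a[...,2])<30)),.006))
E
python3 - <<'E'
from meas import *
t=bot.grab_frame('top');tools(t);cv2.imwrite('pics/top4.png',t[:,:,::-1])
o=bot.observe();print(o['position'])
print(go([.40,.12,.16],[180,0,-.5]),go([.3477,.3556,.10],[180,0,-2.5]))
E
```

```text
pry handle (array([ 338.1, -344.8,  111.5,   22.4,   -1.5]), array([ 337.2, -345. ])) blade (array([ 436.2, -348.5,   78.5,   16.3,   -1.5]), array([ 435.4, -348.3]))
spat handle (array([325.3, 355.8,  92.3,  23.6,  -3.4]), array([325.4, 355.9])) blade (array([434.7, 351. , 121.9,  28.1,  -3.4]), array([434.8, 350.9]))
[ 0.42156514 -0.10179274  0.16255664]
(array([-0.0222, -0.2217,  0.0031]), array([-0.0005, -0.0004,  0.001 ])) (array([-0.0752, -0.457 ,  0.0637]), array([-0.0005, -0.0004,  0.0065]))
```

Emit:
{"method": "move_arm", "body": {
  "moves": [
    [[1,-0.025,-0.23,0,0,0,0],[1,-0.025,-0.23,0,0,0,0],[1,-0.025,-0.23,0,0,0,0],[1,-0.025,-0.23,0,0,0,0],[1,-0.025,-0.23,0,0,0,0]]
  ]
}}

```text
clock: 23.05
position: [0.3965, 0.1232, 0.1627]
tool_rot: [-3.14, -0.002, -0.007]
force: [0.8, 0.5, -0.2]
grip_width: 0.0853
finger_force: 0.0
```

Emit:
{"method": "move_arm", "body": {
  "moves": [
    [[1,-0.048,-0.226,0.055,0,0,0],[1,-0.048,-0.226,0.055,0,0,0],[1,-0.048,-0.226,0.055,0,0,0],[1,-0.048,-0.226,0.055,0,0,0.006],[1,-0.048,-0.226,0.055,0,0,0.006]]
  ]
}}

```text
clock: 23.55
position: [0.3503, 0.349, 0.1069]
tool_rot: [-3.141, -0.001, -0.047]
force: [0.4, -0.5, 0.8]
grip_width: 0.0854
finger_force: 0.0
```

Emit:
{"method": "move_arm", "body": {
  "moves": [
    [[1,0,0,0,0,0,0]]
  ]
}}

```text
clock: 23.65
position: [0.3488, 0.3514, 0.1064]
tool_rot: [-3.14, -0.001, -0.04]
force: [-0.2, -1.2, 0.9]
grip_width: 0.085
finger_force: 0.0
```

```bash
python3 - <<'E'
from meas import *
o=bot.observe();print(o['position'],np.degrees(o['tool_rot']),o['qpos'])
print(go([.3477,.3548,.0065],[180,0,-2.7]))
E
```

```text
[0.34881989 0.35139794 0.10641666] [-1.79917916e+02 -4.87933779e-02 -2.28378170e+00] [-0.93149294  0.50658209  0.02988264  2.04608634 -0.02642042  0.58761451
 -2.49405054]
(array([-0.0013, -0.0032,  0.0999]), array([-0.0002, -0.0001,  0.0012]))
```

Emit:
{"method": "move_arm", "body": {
  "moves": [
    [[1,-0.001,-0.003,0.045,0,0,0],[1,-0.001,-0.003,0.085,0,0,0],[1,-0.001,-0.003,0.1,0,0,0],[0,-0.001,-0.003,0.1,0,0,0],[0,-0.001,-0.003,0.1,0,0,0]]
  ],
  "force": 100
}}

```text
clock: 24.15
position: [0.3511, 0.3493, 0.0081]
tool_rot: [-3.141, -0.002, -0.048]
force: [1.0, -0.6, 0.1]
grip_width: 0.059
finger_force: 0.0
```

Emit:
{"method": "move_arm", "body": {
  "moves": [
    [[0,0,0,0,0,0,0],[0,0,0,0,0,0,0],[0,0,0,0,0,0,0],[0,0,0,0,0,0,0],[0,0,0,0,0,0,0]]
  ]
}}

```text
clock: 24.65
position: [0.3513, 0.3503, 0.0091]
tool_rot: [-3.139, -0.003, -0.047]
force: [-2.9, -2.9, 22.1]
grip_width: 0.0195
finger_force: 99.2
```

Emit:
{"method": "move_arm", "body": {
  "moves": [
    [[0,0,0,-0.01,0,0,0],[0,0,0,-0.04,0,0,0],[0,0,0,-0.08,0,0,0],[0,0,0,-0.12,0,0,0],[0,0,0,-0.12,0,0,0]]
  ]
}}

```text
clock: 25.15
position: [0.3521, 0.351, 0.1327]
tool_rot: [-3.135, -0.006, -0.048]
force: [-1.0, 0.7, -3.2]
grip_width: 0.0195
finger_force: 98.7
```

```bash
python3 - <<'E'
from meas import *
o=bot.observe();p=o['position'];print(p,np.degrees(o['tool_rot']),o['qpos'][6],o['force'])
t=bot.grab_frame('top');cv2.imwrite('pics/top5.png',t[:,:,::-1])
print('blade',rect('top',sub(t,190,180,245,260,lambda a:(a.min(2)>118)&(abs(a[...,0]-a[...,2])<30)),p[2]-.002))
# staging for the middle bay: tip at hx -.065
print(go(hw(-.215,0,.13),[180,0,-6]))
E
```

```text
[0.35208848 0.35104373 0.1326867 ] [-179.61864285   -0.35882509   -2.72786531] -2.493234172724833 [-1.00865177  0.71311621 -3.16328944]
blade (array([438.6, 349.2, 123.2,  32.4,  -2.1]), array([438.3, 348.4]))
(array([6.480e-02, 1.426e-01, 1.000e-04]), array([-0.0008, -0.0007,  0.0091]))
```

Emit:
{"method": "move_arm", "body": {
  "moves": [
    [[0,0.02,0.04,0,0,0,0.003],[0,0.04,0.08,0,0,0,0.006],[0,0.065,0.12,0,-0.0008,-0.0007,0.0091],[0,0.065,0.142,0,-0.0008,-0.0007,0.0091],[0,0.065,0.142,0,-0.0008,-0.0007,0.0091]]
  ]
}}

```text
clock: 25.7
position: [0.4086, 0.201, 0.127]
tool_rot: [3.135, 0.004, -0.109]
force: [-0.5, 0.2, -1.2]
grip_width: 0.0194
finger_force: 98.7
```

Emit:
{"method": "move_arm", "body": {
  "moves": [
    [[0,0,0,0,0,0,0],[0,0,0,0,0,0,0]]
  ]
}}

```text
clock: 25.9
position: [0.4084, 0.2055, 0.1274]
tool_rot: [3.137, 0.003, -0.103]
force: [-0.0, -0.4, -1.1]
grip_width: 0.019
finger_force: 98.7
```

```bash
python3 - <<'E'
from meas import *
o=bot.observe();p=o['position'];print(p,np.degrees(o['tool_rot']),o['qpos'][6],o['force'])
t=bot.grab_frame('top');cv2.imwrite('pics/top6.png',t[:,:,::-1]);s=bot.grab_frame('scene');cv2.imwrite('pics/scene6.png',s[:,:,::-1])
print('blade',rect('top',sub(t,235,180,295,240,lambda a:(a.min(2)>118)&(abs(a[...,0]-a[...,2])<30)),p[2]-.003))
a=np.radians(-6);e=np.array([np.cos(a),np.sin(a)]);n=np.array([-e[1],e[0]])
print('tcp in housing',(p[:2]-HO)@e,(p[:2]-HO)@n)
print(go(hw(-.215,0,.085),[180,0,-6]))
a=np.hstack([cv2.resize(t[130:230,210:310],(400,400),interpolation=cv2.INTER_CUBIC),cv2.resize(s[100:200,330:430],(400,400),interpolation=cv2.INTER_CUBIC)]);cv2.imwrite('pics/st.png',a[:,:,::-1])
E
```

```text
[0.40838533 0.20546778 0.12739598] [ 1.79750633e+02  1.61706066e-01 -5.89937908e+00] -2.2291351414234493 [-0.02987668 -0.39120865 -1.14120727]
blade (array([4.878e+02, 1.902e+02, 1.332e+02, 4.820e+01, 4.000e-01]), array([496.2, 191.1]))
tcp in housing -0.21603867803827326 0.00038771530827629486
(array([0.0011, 0.0002, 0.0425]), array([0.0007, 0.0004, 0.0003]))
```

```bash
python3 - <<'E'
from meas import *
t=cv2.imread('pics/top6.png')[:,:,::-1];p=np.array([.4084,.2055,.1274])
a=np.radians(-6);e=np.array([np.cos(a),np.sin(a)]);n=np.array([-e[1],e[0]])
for hx in(-.10,-.09,-.085,-.08,-.075,-.07,-.065,-.06):
    ys=np.arange(-.04,.0401,.001);v=[]
    for y in ys:
        u=proj('top',hw(hx,y,.1215));v.append(cv2.getRectSubPix(t.astype(np.float32).mean(2),(1,1),(float(u[0]),float(u[1])))[0,0])
    v=np.array(v);k=ys[v>125]*1000;print(hx,(k.min(),k.max(),len(k)) if len(k) else None)
E
```

```text
-0.1 (np.float64(-11.999999999999975), np.float64(16.00000000000005), 29)
-0.09 (np.float64(-11.999999999999975), np.float64(17.00000000000005), 30)
-0.085 (np.float64(-11.999999999999975), np.float64(17.00000000000005), 30)
-0.08 (np.float64(-12.999999999999977), np.float64(17.00000000000005), 31)
-0.075 (np.float64(-11.999999999999975), np.float64(17.00000000000005), 30)
-0.07 (np.float64(-10.999999999999975), np.float64(16.00000000000005), 28)
-0.065 None
-0.06 None
```

Emit:
{"method": "move_arm", "body": {
  "moves": [
    [[0,0.001,0.002,0.015,0.0007,0.0004,0],[0,0.001,0.002,0.03,0.0007,0.0004,0],[0,0.001,0.002,0.042,0.0007,0.0004,0],[0,0.001,0.002,0.042,0.0007,0.0004,0],[0,0.001,0.002,0.042,0.0007,0.0004,0]]
  ]
}}

```text
clock: 26.5
position: [0.4093, 0.2028, 0.0858]
tool_rot: [3.141, 0.0, -0.103]
force: [-0.6, -0.7, -1.2]
grip_width: 0.0197
finger_force: 98.7
```

```bash
python3 - <<'E'
from meas import *
o=bot.observe();print(o['position'],np.degrees(o['tool_rot']),o['force'],go(hw(-.215,-.002,.085),[180,0,-6]))
E
```

```text
[0.40929335 0.20275258 0.08580758] [ 1.79989223e+02  8.43914911e-03 -5.92469868e+00] [-0.56070112 -0.73404816 -1.15747379] (array([-0.0001, -0.0002,  0.0008]), array([0.    , 0.    , 0.0002]))
```

Now slide in under the middle cassette, slowly.

Emit:
{"method": "move_arm", "body": {
  "moves": [
    [[0,0.01,0,0,0,0,0],[0,0.022,0,0,0,0,0],[0,0.035,0,0,0,0,0],[0,0.048,0,0,0,0,0],[0,0.056,0,0,0,0,0]]
  ]
}}

```text
clock: 27.0
position: [0.4668, 0.1962, 0.0858]
tool_rot: [-3.141, -0.001, -0.105]
force: [0.4, -0.5, -1.1]
grip_width: 0.0197
finger_force: 98.7
```

Emit:
{"method": "move_arm", "body": {
  "moves": [
    [[0,0.01,0,0,0,0,0],[0,0.022,0,0,0,0,0],[0,0.035,0,0,0,0,0],[0,0.048,0,0,0,0,0],[0,0.056,0,0,0,0,0]]
  ]
}}

```text
clock: 27.5
position: [0.5222, 0.1904, 0.0857]
tool_rot: [-3.142, -0.001, -0.105]
force: [-0.5, -0.4, -1.3]
grip_width: 0.0198
finger_force: 98.7
```

Emit:
{"method": "move_arm", "body": {
  "moves": [
    [[0,0,0,-0.001,0,0,0],[0,0,0,-0.003,0,0,0],[0,0,0,-0.005,0,0,0],[0,0,0,-0.008,0,0,0],[0,0,0,-0.012,0,0,0]]
  ]
}}

```text
clock: 28.0
position: [0.5206, 0.1908, 0.098]
tool_rot: [-3.142, -0.0, -0.104]
force: [0.7, -0.9, -1.5]
grip_width: 0.0194
finger_force: 98.6
```

```bash
python3 - <<'E'
from meas import *
o=bot.observe();p=o['position'];print(p,np.degrees(o['tool_rot']),o['force'],np.round(o['moment'],2))
t=bot.grab_frame('top');cv2.imwrite('pics/top7.png',t[:,:,::-1])
print('filt M',rect('top',sub(t,254,145,278,178,lambda a:a.min(2)>135),.099),go(hw(-.104,-.002,.13),[180,0,-6]))
E
```

```text
[0.52056911 0.19081589 0.09804417] [-1.79999620e+02 -1.55057315e-03 -5.95306112e+00] [ 0.7000623  -0.87240006 -1.49236214] [ 0.02  0.09 -0.04]
filt M (array([624.9, 181.6,  88.1,  57.5,  -4.4]), array([639.3, 172.4])) (array([-0.0014, -0.0004, -0.0313]), array([-0.0001, -0.0001,  0.0001]))
```

Emit:
{"method": "move_arm", "body": {
  "moves": [
    [[0,0,0,-0.006,0,0,0],[0,0,0,-0.014,0,0,0],[0,0,0,-0.024,0,0,0],[0,0,0,-0.034,0,0,0],[0,0,0,-0.04,0,0,0]]
  ]
}}

```text
clock: 28.55
position: [0.5212, 0.1908, 0.139]
tool_rot: [-3.141, -0.001, -0.104]
force: [-0.1, -0.2, -2.7]
grip_width: 0.0195
finger_force: 98.6
```

```bash
python3 - <<'E'
from meas import *
o=bot.observe();p=o['position'];print(p,np.degrees(o['tool_rot']),o['force'],np.round(o['moment'],2))
t=bot.grab_frame('top');s=bot.grab_frame('scene');cv2.imwrite('pics/top8.png',t[:,:,::-1]);cv2.imwrite('pics/scene8.png',s[:,:,::-1])
print('filt M',rect('top',sub(t,248,135,285,185,lambda a:a.min(2)>135),p[2]+.004))
X=hw(.003,0,p[2]+.004)
a=cen(t,proj('top',X),8,130);b=cen(s,proj('scene',X),8,130);print(proj('top',X),a,proj('scene',X),b,X,tri(a,b))
E
```

```text
[0.5211615  0.19084161 0.13903885] [-1.79961280e+02 -6.75871608e-02 -5.97353995e+00] [-0.11703323 -0.22568605 -2.70402013] [0.01 0.03 0.02]
filt M (array([623.5, 179.7,  91.4,  60.5,  -5.1]), array([637.6, 169.5]))
[262.1714384  158.36293981] [259.15405462 160.03223175] [401.66315451 182.09529056] [398.29411765 182.41176471] [0.62618357 0.18218641 0.14303885] [0.61936785 0.1863723  0.13019841]
```

```bash
python3 - <<'E'
from meas import *
for nm,z in(('top3',.095),('top8',.143)):
    t=cv2.imread(f'pics/{nm}.png')[:,:,::-1]
    for th in(150,165,180):
        print(nm,th,rect('top',sub(t,253,135,279,180,lambda a:a.min(2)>th),z))
    for th in(150,170):
        print(nm,th,'scene' if 0 else '')
for nm,z in(('scene3',.095),('scene8',.143)):
    s=cv2.imread(f'pics/{nm}.png')[:,:,::-1];u=proj('scene',hw(.003,0,z)).astype(int)
    for th in(150,170):print(nm,th,rect('scene',sub(s,u[0]-22,u[1]-22,u[0]+22,u[1]+22,lambda a:a.min(2)>th),z))
E
```

```text
top3 150 (array([625.9, 181.5,  83.5,  57.2,  -5.3]), array([626.9, 181.7]))
top3 165 (array([627.3, 181.3,  80.5,  56.4,  -5.7]), array([626.8, 182.2]))
top3 180 (array([628.5, 181.3,  76.8,  55.6,  -4.8]), array([626.4, 181.3]))
top3 150 
top3 170 
top8 150 (array([ 6.289e+02,  1.784e+02,  8.210e+01,  5.750e+01, -3.000e-01]), array([641.8, 170.5]))
top8 165 (array([629.3, 181.2,  78.3,  56.9,  -5.5]), array([642. , 171.2]))
top8 180 (array([629.2, 180.9,  74.4,  55.4,  -5.2]), array([638.6, 169.4]))
top8 150 
top8 170 
scene3 150 (array([627.9, 183.7,  85.7,  60.1,  -5.8]), array([629. , 183.8]))
scene3 170 (array([627.9, 183.6,  80.7,  57.9,  -5.3]), array([629. , 183.3]))
scene8 150 (array([620.2, 188.4, 124.1, 109.9, -39.3]), array([616.4, 190.4]))
scene8 170 (array([620.4, 190.2, 114.1, 106.8, -39.3]), array([618.5, 191.3]))
```

Emit:
{"method": "move_arm", "body": {
  "moves": [
    [[0,-0.006,0,0,0,0,0],[0,-0.018,0,0,0,0,0],[0,-0.032,0,0,0,0,0],[0,-0.048,0,0,0,0,0],[0,-0.062,0,0,0,0,0]]
  ]
}}

```text
clock: 29.15
position: [0.4572, 0.1972, 0.1373]
tool_rot: [3.141, 0.001, -0.104]
force: [0.6, 1.2, -2.4]
grip_width: 0.02
finger_force: 98.6
```

Emit:
{"method": "move_arm", "body": {
  "moves": [
    [[0,-0.014,0,0,0,0,0],[0,-0.028,0,0,0,0,0],[0,-0.042,0,0,0,0,0],[0,-0.052,0,0,0,0,0],[0,-0.058,0,0,0,0,0]]
  ]
}}

```text
clock: 29.65
position: [0.4005, 0.2034, 0.1377]
tool_rot: [-3.142, -0.0, -0.104]
force: [0.2, 0.2, -2.0]
grip_width: 0.0196
finger_force: 98.6
```

Emit:
{"method": "move_arm", "body": {
  "moves": [
    [[0,0.001,0.008,0,0,0,0],[0,0.004,0.022,0,0,0,0],[0,0.008,0.04,0,0,0,0],[0,0.012,0.06,0,0,0,0],[0,0.016,0.082,0,0,0,0]]
  ]
}}

```text
clock: 30.15
position: [0.4093, 0.1179, 0.1377]
tool_rot: [3.141, -0.0, -0.105]
force: [0.6, -0.4, -2.6]
grip_width: 0.0194
finger_force: 98.6
```

Emit:
{"method": "move_arm", "body": {
  "moves": [
    [[0,0.004,0.024,0,0,0,0],[0,0.008,0.048,0,0,0,0],[0,0.012,0.072,0,0,0,0],[0,0.016,0.094,0,0,0,0],[0,0.02,0.116,0,0,0,0]]
  ]
}}

```text
clock: 30.65
position: [0.4167, -0.0, 0.1377]
tool_rot: [3.141, -0.0, -0.106]
force: [-0.1, 0.1, -1.5]
grip_width: 0.0195
finger_force: 98.6
```

Emit:
{"method": "move_arm", "body": {
  "moves": [
    [[0,0.003,0.02,0,0,0,-0.002],[0,0.006,0.04,0,0,0,-0.004],[0,0.009,0.058,0,0,0,-0.007],[0,0.011,0.072,0,0,0,-0.009],[0,0.012,0.082,0,0,0,-0.0105]]
  ]
}}

```text
clock: 31.15
position: [0.4198, -0.0829, 0.1377]
tool_rot: [3.141, -0.0, -0.04]
force: [-0.0, 0.1, -1.2]
grip_width: 0.0198
finger_force: 98.5
```

```bash
cat >> meas.py <<'E'
RO=np.array([.6555,-.156]);RY=-2.2
def rk(x,y,z): return hw(x,y,z,RO,RY)
E
python3 - <<'E'
from meas import *
o=bot.observe();p=o['position'];print(p,np.degrees(o['tool_rot']),o['force'])
t=bot.grab_frame('top');cv2.imwrite('pics/top9.png',t[:,:,::-1])
# cassette expected
e=Ro.from_euler('xyz',o['tool_rot']).as_matrix();X=p+e[:,0]*.1084-e[:,1]*.0017;X[2]=p[2]+.004;u=proj('top',X).astype(int);print(X,u)
print(rect('top',sub(t,u[0]-18,u[1]-22,u[0]+18,u[1]+22,lambda a:a.min(2)>165),X[2]))
print(go(rk(-.1084,.072-.0017,.1),[180,0,-2.2]))
E
```

```text
[ 0.41977244 -0.08289025  0.13767764] [ 1.79971814e+02 -1.42031554e-02 -2.30807247e+00] [-0.03019649  0.05222229 -1.22584949]
[ 0.52815296 -0.08555718  0.14167764] [351 190]
(array([534.4, -84.7,  63. ,  56.6,  -0.7]), array([543.6, -86.9]))
(array([ 0.13  , -0.0077,  0.0377]), array([ 0.0002, -0.    , -0.0004]))
```

Emit:
{"method": "move_arm", "body": {
  "moves": [
    [[0,0.008,-0.001,0,0,0,0],[0,0.022,-0.002,0,0,0,0],[0,0.038,-0.003,0.005,0,0,0],[0,0.056,-0.004,0.01,0,0,0],[0,0.074,-0.005,0.015,0,0,0]]
  ]
}}

```text
clock: 31.7
position: [0.4954, -0.0778, 0.1224]
tool_rot: [-3.141, -0.0, -0.038]
force: [-0.2, 0.1, -2.6]
grip_width: 0.0198
finger_force: 98.6
```

Emit:
{"method": "move_arm", "body": {
  "moves": [
    [[0,0.016,-0.001,0.004,0,0,0],[0,0.032,-0.002,0.01,0,0,0],[0,0.046,-0.003,0.016,0,0,0],[0,0.054,-0.003,0.02,0,0,0],[0,0.056,-0.003,0.022,0,0,0]]
  ]
}}

```text
clock: 32.2
position: [0.5508, -0.0771, 0.1002]
tool_rot: [-3.142, 0.0, -0.038]
force: [-0.2, -0.6, -1.7]
grip_width: 0.0197
finger_force: 98.6
```

Emit:
{"method": "move_arm", "body": {
  "moves": [
    [[0,0,0,0,0,0,0],[0,0,0,0,0,0,0]]
  ]
}}

```text
clock: 32.4
position: [0.5498, -0.0773, 0.1008]
tool_rot: [3.142, 0.0, -0.038]
force: [0.3, 0.4, -2.2]
grip_width: 0.0198
finger_force: 98.6
```

```bash
python3 - <<'E'
from meas import *
o=bot.observe();p=o['position'];print(p,np.degrees(o['tool_rot']),o['force'])
t=bot.grab_frame('top');cv2.imwrite('pics/top10.png',t[:,:,::-1])
e=Ro.from_euler('xyz',o['tool_rot']).as_matrix();X=p+e[:,0]*.1084-e[:,1]*.0017;X[2]=p[2]+.004;u=proj('top',X).astype(int);print(X,u,rk(0,.072,.07))
for th in(190,200,210,220):print(rect('top',sub(t,u[0]-16,u[1]-22,u[0]+16,u[1]+22,lambda a:a[...,0]>th),X[2]))
print(go(rk(-.1084,.072-.0017,.066),[180,0,-2.2]))
a=cv2.resize(t[125:225,320:420],(600,600),interpolation=cv2.INTER_CUBIC);cv2.imwrite('pics/pl.png',a[:,:,::-1])
E
```

```text
[ 0.54982222 -0.07732493  0.10083637] [ 1.79998591e+02  8.86798418e-03 -2.20288262e+00] [ 0.34196516  0.36754932 -2.16455595]
[ 0.65820746 -0.07979288  0.10483637] [348 150] [ 0.65826392 -0.08405307  0.07      ]
(array([685.1, -80.6,  56.7,  18.8,  85.8]), array([688.4, -83.9]))
(array([683.5, -80.5,  55.7,  18.9,  89.6]), array([688.1, -83.4]))
(array([683.4, -80.4,  55.7,  18.9,  89.7]), array([688.9, -81.1]))
(array([692.2, -70.1,  38.3,   9.1, -74.8]), array([690.8, -66.6]))
(array([0.0001, 0.0043, 0.035 ]), array([ 0., -0., -0.]))
```

View pics/pl.png

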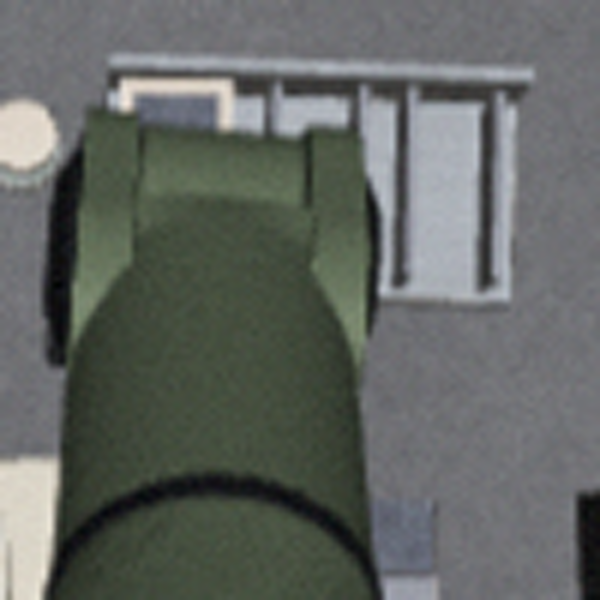

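The white cassette shows above bay 2 at (120–235, 80), about 4 mm too far left; correcting that and lowering.

Emit:
{"method": "move_arm", "body": {
  "moves": [
    [[0,0,0.002,0,0,0,0],[0,0,0.0043,0.004,0,0,0],[0,0,0.0043,0.01,0,0,0],[0,0,0.0043,0.016,0,0,0],[0,0,0.0043,0.021,0,0,0]]
  ]
}}

```text
clock: 32.95
position: [0.5499, -0.0815, 0.0789]
tool_rot: [-3.142, 0.0, -0.038]
force: [-0.6, 0.6, -3.5]
grip_width: 0.0194
finger_force: 98.6
```

Emit:
{"method": "move_arm", "body": {
  "moves": [
    [[0,0,0,0.004,0,0,0],[0,0,0,0.007,0,0,0],[0,0,0,0.01,0,0,0],[0,0,0,0.014,0,0,0],[0,0,0,0.018,0,0,0]]
  ]
}}

```text
clock: 33.45
position: [0.5502, -0.0815, 0.0615]
tool_rot: [-3.142, -0.0, -0.038]
force: [0.1, -0.7, -1.4]
grip_width: 0.0192
finger_force: 98.6
```

Emit:
{"method": "move_arm", "body": {
  "moves": [
    [[0,0,0,0,0,0,0],[0,-0.01,0,0,0,0,0],[0,-0.025,0,0,0,0,0],[0,-0.045,0,0,0,0,0],[0,-0.065,0,0,0,0,0]]
  ]
}}

```text
clock: 33.95
position: [0.4838, -0.0791, 0.0619]
tool_rot: [-3.142, -0.0, -0.038]
force: [0.1, -0.6, -1.4]
grip_width: 0.0197
finger_force: 98.6
```

Emit:
{"method": "move_arm", "body": {
  "moves": [
    [[0,-0.02,0,0,0,0,0],[0,-0.045,0,0,0,0,0],[0,-0.075,0,0,0,0,0],[0,-0.085,0,-0.03,0,0,0],[0,-0.085,0,-0.066,0,0,0]]
  ]
}}

```text
clock: 34.45
position: [0.3971, -0.0758, 0.1278]
tool_rot: [-3.142, 0.004, -0.039]
force: [0.9, 0.7, -0.9]
grip_width: 0.0198
finger_force: 98.6
```

```bash
python3 - <<'E'
from meas import *
o=bot.observe();p=o['position'];print(p,np.degrees(o['tool_rot']),o['force'])
t=bot.grab_frame('top');s=bot.grab_frame('scene');cv2.imwrite('pics/top11.png',t[:,:,::-1]);cv2.imwrite('pics/scene11.png',s[:,:,::-1])
X=rk(0,.072,.077);u=proj('top',X).astype(int);v=proj('scene',X).astype(int);print(X,u,v)
for th in(180,195,210):print(rect('top',sub(t,u[0]-14,u[1]-20,u[0]+14,u[1]+20,lambda a:(a[...,0]>th)&(a[...,0]>a[...,2])),.077),rect('scene',sub(s,v[0]-22,v[1]-22,v[0]+22,v[1]+22,lambda a:(a[...,0]>th)&(a[...,0]>a[...,2])),.077))
print(go(hw(-.215,.072-.002,.13),[180,0,-6]))
E
```

```text
[ 0.39707255 -0.07581071  0.12778059] [-179.99476479    0.21254092   -2.21513096] [ 0.94154266  0.71873134 -0.92157368]
[ 0.65826392 -0.08405307  0.077     ] [349 151] [327 249]
(array([ 6.563e+02, -8.320e+01,  7.990e+01,  5.370e+01, -4.000e-01]), array([656.8, -82.7])) (array([657.2, -81.8,  82.1,  58.8,  -1.6]), array([658.4, -82.1]))
(array([ 6.577e+02, -8.310e+01,  7.660e+01,  5.360e+01, -6.000e-01]), array([653.5, -82.5])) (array([657.2, -82.1,  79.4,  56.6,  -1.6]), array([658.4, -82.8]))
(array([ 6.564e+02, -8.310e+01,  7.350e+01,  5.360e+01, -6.000e-01]), array([656.1, -81.2])) (array([657.2, -82.1,  77.4,  55. ,  -1.8]), array([659.5, -83.3]))
(array([ 0.002 , -0.351 ,  0.0011]), array([-0.    , -0.0009,  0.0105]))
```

Emit:
{"method": "move_arm", "body": {
  "moves": [
    [[0,0.01,-0.18,0,0,0,0],[0,0.01,-0.18,0,0,0,0],[0,0.01,-0.18,0,0,0,0],[0,0.01,-0.18,0,0,0,0],[0,0.01,-0.18,0,0,0,0]]
  ]
}}

```text
clock: 35.05
position: [0.4168, 0.1077, 0.1274]
tool_rot: [-3.14, -0.001, -0.033]
force: [-0.4, -1.2, -1.3]
grip_width: 0.0197
finger_force: 98.7
```

Emit:
{"method": "move_arm", "body": {
  "moves": [
    [[0,-0.006,-0.17,0,0,0,0.0105],[0,-0.006,-0.17,0,0,0,0.0105],[0,-0.006,-0.17,0,0,0,0.0105],[0,-0.006,-0.17,0,0,0,0.0105],[0,-0.006,-0.17,0,0,0,0.0105]]
  ]
}}

```text
clock: 35.55
position: [0.4168, 0.2762, 0.1272]
tool_rot: [-3.141, 0.0, -0.1]
force: [-0.8, -1.2, -1.8]
grip_width: 0.0195
finger_force: 98.7
```

Emit:
{"method": "move_arm", "body": {
  "moves": [
    [[0,0,0,0,0,0,0],[0,0,0,0,0,0,0]]
  ]
}}

```text
clock: 35.75
position: [0.4176, 0.2721, 0.1275]
tool_rot: [3.141, 0.0, -0.106]
force: [-0.0, -0.3, -0.6]
grip_width: 0.0198
finger_force: 98.8
```

```bash
python3 - <<'E'
from meas import *
o=bot.observe();p=o['position'];print(p,np.degrees(o['tool_rot']),o['qpos'][6],o['force'])
t=bot.grab_frame('top');cv2.imwrite('pics/top12.png',t[:,:,::-1])
for hx in(-.10,-.09,-.08,-.075,-.07,-.065,-.06):
    ys=np.arange(.03,.1101,.001)
    v=np.array([cv2.getRectSubPix(t.astype(np.float32).mean(2),(1,1),tuple(map(float,proj('top',hw(hx,y,p[2]-.004)))))[0,0] for y in ys])
    k=ys[v>125]*1000;print(hx,(k.min(),k.max(),len(k)) if len(k) else None)
for th in(150,165):print('filt L',rect('top',sub(t,226,138,254,178,lambda a:a.min(2)>th),.095))
print(hw(.003,.072,0),go(hw(-.215,.072-.002,.085),[180,0,-6]))
E
```

```text
[0.41764965 0.2721113  0.12753743] [ 1.79955408e+02  3.77457902e-03 -6.06643315e+00] -2.3254679113803642 [-0.01153905 -0.31243759 -0.6129338 ]
-0.1 (np.float64(55.00000000000002), np.float64(83.00000000000004), 29)
-0.09 (np.float64(55.00000000000002), np.float64(84.00000000000004), 30)
-0.08 (np.float64(54.00000000000002), np.float64(84.00000000000004), 31)
-0.075 (np.float64(54.00000000000002), np.float64(84.00000000000004), 31)
-0.07 (np.float64(54.00000000000002), np.float64(83.00000000000004), 30)
-0.065 None
-0.06 None
filt L (array([637.6, 255. ,  84.8,  56.6,  -5.8]), array([639.4, 254.2]))
filt L (array([637.3, 254.9,  83.7,  55.7,  -6.2]), array([638.2, 253.6]))
[0.63370962 0.25379199 0.        ] (array([-0.0013, -0.0023,  0.0427]), array([ 0.0001, -0.    , -0.0002]))
```

Emit:
{"method": "move_arm", "body": {
  "moves": [
    [[0,-0.001,-0.003,0.015,0,0,0],[0,-0.001,-0.003,0.03,0,0,0],[0,-0.001,-0.003,0.042,0,0,0],[0,-0.001,-0.003,0.042,0,0,0],[0,-0.001,-0.003,0.042,0,0,0]]
  ]
}}

```text
clock: 36.3
position: [0.4171, 0.2764, 0.0858]
tool_rot: [3.141, -0.0, -0.105]
force: [0.5, -0.2, -1.2]
grip_width: 0.0193
finger_force: 98.8
```

```bash
python3 - <<'E'
from meas import *
o=bot.observe();print(o['position'],np.degrees(o['tool_rot']),o['force'],go(hw(-.215,.0705,.085),[180,0,-6]))
E
```

```text
[0.4171187  0.27640899 0.08583874] [ 1.79986100e+02 -1.71276749e-03 -6.01554837e+00] [ 0.49158132 -0.24094028 -1.17559426] (array([-0.0002,  0.0014,  0.0008]), array([ 0., -0., -0.]))
```

Emit:
{"method": "move_arm", "body": {
  "moves": [
    [[0,0.01,0.001,0,0,0,0],[0,0.022,0.001,0,0,0,0],[0,0.035,0.001,0,0,0,0],[0,0.048,0.001,0,0,0,0],[0,0.056,0.001,0,0,0,0]]
  ]
}}

```text
clock: 36.8
position: [0.4743, 0.2696, 0.0857]
tool_rot: [-3.141, -0.001, -0.105]
force: [-0.1, 0.1, -1.4]
grip_width: 0.0196
finger_force: 98.8
```

Emit:
{"method": "move_arm", "body": {
  "moves": [
    [[0,0.01,0,0,0,0,0],[0,0.022,0,0,0,0,0],[0,0.035,0,0,0,0,0],[0,0.048,0,0,0,0,0],[0,0.057,0,0,0,0,0]]
  ]
}}

```text
clock: 37.3
position: [0.5306, 0.2638, 0.0856]
tool_rot: [3.142, -0.0, -0.105]
force: [-0.5, 0.7, -1.3]
grip_width: 0.0195
finger_force: 98.8
```

Emit:
{"method": "move_arm", "body": {
  "moves": [
    [[0,0,0,-0.001,0,0,0],[0,0,0,-0.003,0,0,0],[0,0,0,-0.005,0,0,0],[0,0,0,-0.008,0,0,0],[0,0,0,-0.012,0,0,0]]
  ]
}}

```text
clock: 37.8
position: [0.5289, 0.2642, 0.098]
tool_rot: [3.142, 0.0, -0.104]
force: [0.1, -0.0, -2.6]
grip_width: 0.0194
finger_force: 98.7
```

Emit:
{"method": "move_arm", "body": {
  "moves": [
    [[0,0,0,-0.006,0,0,0],[0,0,0,-0.014,0,0,0],[0,0,0,-0.024,0,0,0],[0,0,0,-0.034,0,0,0],[0,0,0,-0.04,0,0,0]]
  ]
}}

```text
clock: 38.3
position: [0.5296, 0.2643, 0.1391]
tool_rot: [-3.141, -0.001, -0.104]
force: [-0.6, 0.1, -3.1]
grip_width: 0.0194
finger_force: 98.7
```

```bash
python3 - <<'E'
from meas import *
o=bot.observe();p=o['position'];print(p,np.degrees(o['tool_rot']),o['force'],np.round(o['moment'],2))
t=bot.grab_frame('top');cv2.imwrite('pics/top13.png',t[:,:,::-1])
e=Ro.from_euler('xyz',o['tool_rot']).as_matrix()
for z in(.095,p[2]+.004):
  for th in(150,165):
    r=rect('top',sub(t,224,132,254,180,lambda a:a.min(2)>th),z);d=np.r_[r[0][:2]/1000,z]-p;print(z,r[0],'ahead',d@e[:,0],'lat',-d@e[:,1])
E
```

```text
[0.5295859  0.26425275 0.13907801] [-1.79955313e+02 -6.64499992e-02 -5.97809234e+00] [-0.57296352  0.05949933 -3.05514521] [0.04 0.13 0.01]
0.095 [648.8 264.5  84.3  58.9  -5.9] ahead 0.11848883450361472 lat 0.012627348293838355
0.095 [649.4 264.2  83.   57.8  -5.9] ahead 0.11911681561227114 lat 0.012391468174154822
0.14307800594025227 [639.1 254.9  81.3  56.8  -5.9] ahead 0.10989717305058917 lat 0.0021068266503414023
0.14307800594025227 [639.7 254.6  80.1  55.7  -5.9] ahead 0.11052515415924559 lat 0.0018709465306578704
```

Emit:
{"method": "move_arm", "body": {
  "moves": [
    [[0,-0.006,0,0,0,0,0],[0,-0.018,0,0,0,0,0],[0,-0.032,0,0,0,0,0],[0,-0.048,0,0,0,0,0],[0,-0.062,0,0,0,0,0]]
  ]
}}

```text
clock: 38.85
position: [0.4657, 0.2706, 0.1373]
tool_rot: [3.141, 0.001, -0.104]
force: [-0.3, 1.3, -2.8]
grip_width: 0.0192
finger_force: 98.7
```

Emit:
{"method": "move_arm", "body": {
  "moves": [
    [[0,-0.014,0,0,0,0,0],[0,-0.028,0,0,0,0,0],[0,-0.042,0,0,0,0,0],[0,-0.052,0,0,0,0,0],[0,-0.058,0,0,0,0,0]]
  ]
}}

```text
clock: 39.35
position: [0.4089, 0.2768, 0.1378]
tool_rot: [-3.141, -0.0, -0.104]
force: [-0.4, 0.9, -2.5]
grip_width: 0.0195
finger_force: 98.7
```

Emit:
{"method": "move_arm", "body": {
  "moves": [
    [[0,0.001,0.008,0,0,0,0],[0,0.003,0.022,0,0,0,0],[0,0.006,0.04,0,0,0,0],[0,0.009,0.06,0,0,0,0],[0,0.012,0.082,0,0,0,0]]
  ]
}}

```text
clock: 39.85
position: [0.4137, 0.1917, 0.1376]
tool_rot: [3.141, -0.0, -0.105]
force: [0.4, -1.1, -2.6]
grip_width: 0.02
finger_force: 98.7
```

Emit:
{"method": "move_arm", "body": {
  "moves": [
    [[0,0.003,0.024,0,0,0,0],[0,0.006,0.048,0,0,0,0],[0,0.009,0.072,0,0,0,0],[0,0.012,0.096,0,0,0,0],[0,0.016,0.12,0,0,0,0]]
  ]
}}

```text
clock: 40.35
position: [0.4166, 0.0703, 0.1377]
tool_rot: [3.141, -0.0, -0.106]
force: [1.4, 0.3, -2.1]
grip_width: 0.0195
finger_force: 98.7
```

Emit:
{"method": "move_arm", "body": {
  "moves": [
    [[0,0.003,0.024,0,0,0,0],[0,0.006,0.048,0,0,0,0],[0,0.009,0.072,0,0,0,0],[0,0.012,0.096,0,0,0,0],[0,0.016,0.12,0,0,0,0]]
  ]
}}

```text
clock: 40.85
position: [0.4196, -0.0507, 0.1377]
tool_rot: [3.141, -0.0, -0.106]
force: [0.7, 0.3, -2.3]
grip_width: 0.0198
finger_force: 98.7
```

Emit:
{"method": "move_arm", "body": {
  "moves": [
    [[0,0.003,0.024,0,0,0,-0.002],[0,0.006,0.048,0,0,0,-0.004],[0,0.009,0.07,0,0,0,-0.007],[0,0.011,0.088,0,0,0,-0.009],[0,0.012,0.1,0,0,0,-0.0105]]
  ]
}}

```text
clock: 41.35
position: [0.4208, -0.1518, 0.1377]
tool_rot: [3.141, -0.0, -0.041]
force: [0.1, 0.6, -2.3]
grip_width: 0.0197
finger_force: 98.7
```

```bash
python3 - <<'E'
from meas import *
o=bot.observe();p=o['position'];print(p,np.degrees(o['tool_rot']),o['force'])
print(go(rk(-.1101,-.002,.1),[180,0,-2.2]))
E
```

```text
[ 0.42081251 -0.15175622  0.13769359] [ 1.79963670e+02 -1.03226465e-02 -2.32607682e+00] [ 0.0891257   0.59759661 -2.28177197]
(array([ 0.1246, -0.0031,  0.0377]), array([ 0.0001, -0.    , -0.0004]))
```

Emit:
{"method": "move_arm", "body": {
  "moves": [
    [[0,0.008,0,0,0,0,0],[0,0.022,0,0,0,0,0],[0,0.036,0,0.005,0,0,0],[0,0.053,0,0.01,0,0,0],[0,0.07,0.001,0.015,0,0,0]]
  ]
}}

```text
clock: 41.85
position: [0.4926, -0.1526, 0.1221]
tool_rot: [-3.142, -0.0, -0.038]
force: [-0.7, -0.3, -3.0]
grip_width: 0.0195
finger_force: 98.7
```

Emit:
{"method": "move_arm", "body": {
  "moves": [
    [[0,0.016,0,0.004,0,0,0],[0,0.031,0,0.01,0,0,0],[0,0.044,0,0.016,0,0,0],[0,0.053,0,0.02,0,0,0],[0,0.055,0,0.022,0,0,0]]
  ]
}}

```text
clock: 42.35
position: [0.5471, -0.1546, 0.0999]
tool_rot: [-3.142, 0.0, -0.038]
force: [0.0, 0.0, -2.4]
grip_width: 0.0198
finger_force: 98.7
```

Emit:
{"method": "move_arm", "body": {
  "moves": [
    [[0,0,0,0,0,0,0],[0,0,0,0,0,0,0]]
  ]
}}

```text
clock: 42.55
position: [0.5461, -0.1549, 0.1008]
tool_rot: [3.142, 0.0, -0.038]
force: [0.3, -0.3, -2.9]
grip_width: 0.0195
finger_force: 98.7
```

```bash
python3 - <<'E'
from meas import *
o=bot.observe();p=o['position'];print(p,np.degrees(o['tool_rot']),o['force'])
t=bot.grab_frame('top');cv2.imwrite('pics/top14.png',t[:,:,::-1])
X=rk(0,0,.105);u=proj('top',X).astype(int)
for th in(190,205):print(X,rect('top',sub(t,u[0]-16,u[1]-22,u[0]+16,u[1]+22,lambda a:(a[...,0]>th)&(a[...,0]>a[...,2])),.105))
print(go(rk(-.1101,-.002,.066),[180,0,-2.2]))
E
```

```text
[ 0.54605072 -0.15486872  0.10080548] [ 1.79996395e+02  9.51541104e-03 -2.20552606e+00] [ 0.31814807 -0.3110605  -2.92614028]
[ 0.6555 -0.156   0.105 ] (array([ 675.2, -157.6,   55.9,   34.5,   89.7]), array([ 683.6, -153.9]))
[ 0.6555 -0.156   0.105 ] (array([ 675.2, -157.6,   55.8,   34.5,   89.7]), array([ 683. , -151.3]))
(array([-0.0008, -0.0011,  0.0349]), array([ 0., -0., -0.]))
```

Emit:
{"method": "move_arm", "body": {
  "moves": [
    [[0,0,-0.001,0.002,0,0,0],[0,0,-0.001,0.006,0,0,0],[0,0,-0.001,0.011,0,0,0],[0,0,-0.001,0.016,0,0,0],[0,0,-0.001,0.021,0,0,0]]
  ]
}}

```text
clock: 43.1
position: [0.5465, -0.1537, 0.0791]
tool_rot: [-3.142, 0.0, -0.038]
force: [1.5, 0.4, -2.9]
grip_width: 0.0195
finger_force: 98.7
```

Emit:
{"method": "move_arm", "body": {
  "moves": [
    [[0,0,0,0.004,0,0,0],[0,0,0,0.007,0,0,0],[0,0,0,0.01,0,0,0],[0,0,0,0.014,0,0,0],[0,0,0,0.018,0,0,0]]
  ]
}}

```text
clock: 43.6
position: [0.5466, -0.1537, 0.0615]
tool_rot: [-3.142, -0.0, -0.038]
force: [-0.3, -0.6, -0.9]
grip_width: 0.0196
finger_force: 98.8
```

Emit:
{"method": "move_arm", "body": {
  "moves": [
    [[0,0,0,0,0,0,0],[0,-0.01,0,0,0,0,0],[0,-0.025,0,0,0,0,0],[0,-0.045,0,0,0,0,0],[0,-0.065,0,0,0,0,0]]
  ]
}}

```text
clock: 44.1
position: [0.4803, -0.1512, 0.0619]
tool_rot: [3.142, -0.0, -0.038]
force: [0.8, 0.4, -1.3]
grip_width: 0.0196
finger_force: 98.8
```

Emit:
{"method": "move_arm", "body": {
  "moves": [
    [[0,-0.02,0,0,0,0,0],[0,-0.045,0,0,0,0,0],[0,-0.075,0,0,0,0,0],[0,-0.085,0,-0.03,0,0,0],[0,-0.085,0,-0.07,0,0,0]]
  ]
}}

```text
clock: 44.6
position: [0.3933, -0.1477, 0.1315]
tool_rot: [-3.141, 0.004, -0.039]
force: [1.8, 0.2, -0.4]
grip_width: 0.0193
finger_force: 98.7
```

```bash
python3 - <<'E'
from meas import *
o=bot.observe();p=o['position'];print(p,np.degrees(o['tool_rot']),o['force'])
t=bot.grab_frame('top');s=bot.grab_frame('scene');cv2.imwrite('pics/top15.png',t[:,:,::-1]);cv2.imwrite('pics/scene15.png',s[:,:,::-1])
for y in(0,.072):
    X=rk(0,y,.077);u=proj('top',X).astype(int);v=proj('scene',X).astype(int);print(X)
    f=lambda a:(a[...,0]>190)&(a[...,0]>a[...,2])
    print(rect('top',sub(t,u[0]-12,u[1]-20,u[0]+12,u[1]+20,f),.077),rect('scene',sub(s,v[0]-20,v[1]-20,v[0]+20,v[1]+20,f),.077))
print(go([.40,.10,.14],[180,0,-2.2]),go([.3511,.3503,.14],[180,0,-2.7]))
E
```

```text
[ 0.39334246 -0.1477499   0.13151553] [-179.95648428    0.23968066   -2.24101198] [ 1.8118641   0.23975797 -0.36646738]
[ 0.6555 -0.156   0.077 ]
(array([ 657.5, -155.6,   76.9,   53.6,   -0.7]), array([ 654.2, -155.8])) (array([ 656.6, -153.3,   81.9,   58.8,   -2.1]), array([ 658.7, -153.4]))
[ 0.65826392 -0.08405307  0.077     ]
(array([ 6.578e+02, -8.320e+01,  7.680e+01,  5.370e+01, -4.000e-01]), array([654.3, -82.9])) (array([657.9, -81.9,  80.9,  57.1,  -1.8]), array([658.8, -82.6]))
(array([-0.0072, -0.2485, -0.0049]), array([ 0.0002, -0.001 , -0.0001])) (array([-0.0659, -0.4967, -0.0055]), array([ 0.0002, -0.001 ,  0.0013]))
```

Emit:
{"method": "move_arm", "body": {
  "moves": [
    [[0,0.005,-0.24,-0.01,0,0,0],[0,0.005,-0.24,-0.01,0,0,0],[0,0.005,-0.24,-0.01,0,0,0],[0,0.005,-0.24,-0.01,0,0,0],[0,0.005,-0.24,-0.01,0,0,0]]
  ]
}}

```text
clock: 45.2
position: [0.4101, 0.0942, 0.1416]
tool_rot: [-3.141, -0.0, -0.037]
force: [1.4, -0.2, -1.7]
grip_width: 0.0193
finger_force: 98.8
```

Emit:
{"method": "move_arm", "body": {
  "moves": [
    [[0,-0.02,-0.08,0,0,0,0],[0,-0.05,-0.16,0,0,0,0],[0,-0.07,-0.24,0,0,0,0],[0,-0.07,-0.25,0,0,0,0],[0,-0.07,-0.25,0,0,0,0]]
  ]
}}

```text
clock: 45.7
position: [0.3513, 0.3361, 0.1415]
tool_rot: [-3.142, -0.0, -0.038]
force: [2.2, -1.2, -0.4]
grip_width: 0.0193
finger_force: 98.8
```

Emit:
{"method": "move_arm", "body": {
  "moves": [
    [[0,0,0,0.03,0,0,0],[0,0,0,0.06,0,0,0],[0,0,0,0.08,0,0,0],[0,0,0,0.08,0,0,0]]
  ]
}}

```text
clock: 46.1
position: [0.3512, 0.3332, 0.0595]
tool_rot: [3.138, 0.002, -0.038]
force: [0.6, -0.3, -0.3]
grip_width: 0.0195
finger_force: 98.8
```

```bash
python3 - <<'E'
from meas import *
o=bot.observe();p=o['position'];print(p,np.degrees(o['tool_rot']),o['qpos'][6],o['force'])
print(go([.350,.350,.0105],[180,0,-2.7]))
t=bot.grab_frame('top');cv2.imwrite('pics/top16.png',t[:,:,::-1])
print(rect('top',sub(t,195,195,245,265,lambda a:(a.min(2)>118)&(abs(a[...,0]-a[...,2])<30)),p[2]-.003))
E
```

```text
[0.35120605 0.33319345 0.05947557] [ 1.79813672e+02  1.41562830e-01 -2.17457760e+00] -2.473938026651831 [ 0.64704454 -0.28834399 -0.30590603]
(array([-0.0017, -0.0169,  0.0489]), array([0.0005, 0.0004, 0.0015]))
(array([435.8, 330.1, 123.2,  28.5,  -1.5]), array([437. , 330.2]))
```

Emit:
{"method": "move_arm", "body": {
  "moves": [
    [[0,-0.001,-0.008,0.01,0,0,0],[0,-0.001,-0.017,0.025,0,0,0.001],[0,-0.001,-0.017,0.04,0,0,0.001],[0,-0.001,-0.017,0.047,0,0,0.001],[0,-0.001,-0.017,0.047,0,0,0.001]]
  ]
}}

```text
clock: 46.65
position: [0.3521, 0.3518, 0.0144]
tool_rot: [3.141, 0.0, -0.044]
force: [-0.9, 0.3, -1.2]
grip_width: 0.0196
finger_force: 98.9
```

Emit:
{"method": "move_arm", "body": {
  "moves": [
    [[0,0,0,0.001,0,0,0],[0,0,0,0.002,0,0,0],[0,0,0,0.002,0,0,0]]
  ]
}}

```text
clock: 46.95
position: [0.3525, 0.3518, 0.0131]
tool_rot: [-3.141, -0.001, -0.045]
force: [-0.0, -0.0, -1.5]
grip_width: 0.0192
finger_force: 98.9
```

Emit:
{"method": "move_arm", "body": {
  "moves": [
    [[0,0,0,0.002,0,0,0],[0,0,0,0.003,0,0,0],[0,0,0,0.003,0,0,0]]
  ]
}}

```text
clock: 47.25
position: [0.3523, 0.3517, 0.0096]
tool_rot: [-3.142, -0.0, -0.045]
force: [-0.6, -0.6, -0.8]
grip_width: 0.0193
finger_force: 98.9
```

Emit:
{"method": "move_arm", "body": {
  "moves": [
    [[0,0,0,0.0005,0,0,0],[0.3,0,0,0.0005,0,0,0],[0.6,0,0,0.0005,0,0,0],[0.8,0,0,0.0005,0,0,0],[0.8,0,0,0.0005,0,0,0]]
  ]
}}

```text
clock: 47.75
position: [0.3523, 0.3517, 0.0092]
tool_rot: [-3.142, -0.0, -0.045]
force: [-0.6, 0.0, -0.2]
grip_width: 0.0676
finger_force: 0.0
```

Emit:
{"method": "move_arm", "body": {
  "moves": [
    [[0.8,0,0,0,0,0,0],[0.8,0,0,-0.04,0,0,0],[0.8,0,0,-0.08,0,0,0],[0.8,0,0,-0.12,0,0,0],[0.8,0,0,-0.16,0,0,0]]
  ]
}}

```text
clock: 48.25
position: [0.3521, 0.3514, 0.1709]
tool_rot: [-3.142, -0.0, -0.045]
force: [0.7, -0.0, -0.2]
grip_width: 0.0683
finger_force: 0.0
```

Emit:
{"method": "move_arm", "body": {
  "moves": [
    [[0.8,0.08,0.15,0,0,0,0],[0.8,0.08,0.15,0,0,0,0],[0.8,0.08,0.15,0,0,0,0],[0.8,0.08,0.15,0,0,0,0],[0.8,0.08,0.15,0,0,0,0]]
  ]
}}

```text
clock: 48.75
position: [0.4266, 0.1953, 0.1694]
tool_rot: [3.141, -0.001, -0.049]
force: [-0.4, 0.3, -0.1]
grip_width: 0.0683
finger_force: 0.0
```

```bash
python3 - <<'E'
from meas import *
o=bot.observe();p=o['position'];print(o['clock'],p,o['force'])
t=bot.grab_frame('top');s=bot.grab_frame('scene');cv2.imwrite('pics/top17.png',t[:,:,::-1]);cv2.imwrite('pics/scene17.png',s[:,:,::-1])
tools(t)
f=lambda a:(a[...,0]>190)&(a[...,0]>a[...,2])
for y in(0,.072):
    X=rk(0,y,.077);u=proj('top',X).astype(int);print(X,rect('top',sub(t,u[0]-12,u[1]-20,u[0]+12,u[1]+20,f),.077))
    # bystanders unchanged: compare with first picture
t0=cv2.imread('pics/top0.png')[:,:,::-1]
for n,(x0,y0,x1,y1) in dict(jar=(312,138,332,160),wrench=(255,200,272,262),brush=(378,204,396,258),tape=(165,160,206,200),pad_ends=(278,198,360,245)).items():
    print(n,np.abs(t[y0:y1,x0:x1].astype(int)-t0[y0:y1,x0:x1]).mean())
E
```

```text
48.75 [0.42659662 0.19531338 0.16936002] [-0.44729361  0.31385146 -0.07090083]
pry handle (array([ 338.1, -344.8,  111.5,   22.4,   -1.5]), array([ 337.2, -345. ])) blade (array([ 436.2, -348.5,   78.5,   16.3,   -1.5]), array([ 435.4, -348.1]))
spat handle (array([309.1, 353.5,  60.5,  19.1,   1.1]), array([304.2, 354.8])) blade (array([392.3, 400.5,   4.7,   0. ,  45.6]), array([392.3, 400.5]))
[ 0.6555 -0.156   0.077 ] (array([ 657.5, -155.6,   77. ,   53.6,   -0.7]), array([ 653. , -155.3]))
[ 0.65826392 -0.08405307  0.077     ] (array([ 6.578e+02, -8.320e+01,  7.680e+01,  5.370e+01, -4.000e-01]), array([653.6, -82.7]))
jar 2.5833333333333335
wrench 58.56388361796331
brush 2.7085048010973938
tape 3.0473577235772358
pad_ends 114.43184570143573
```

Emit:
{"method": "move_arm", "body": {
  "moves": [
    [[0.8,0.01,0.24,0,0,0,0],[0.8,0.01,0.24,0,0,0,0],[0.8,0.01,0.24,0,0,0,0],[0.8,0.01,0.24,0,0,0,0],[0.8,0.01,0.24,0,0,0,0]]
  ]
}}

```text
clock: 49.35
position: [0.4245, -0.0431, 0.1693]
tool_rot: [-3.141, -0.0, -0.043]
force: [0.7, 0.2, -0.1]
grip_width: 0.069
finger_force: 0.0
```

```bash
python3 - <<'E'
from meas import *
t=bot.grab_frame('top');cv2.imwrite('pics/top18.png',t[:,:,::-1]);tools(t)
t0=cv2.imread('pics/top0.png')[:,:,::-1]
print('wrench',np.abs(t[200:262,255:272].astype(int)-t0[200:262,255:272]).mean(),'mat',rect('top',sub(t,195,195,238,285,lambda a:(a.max(2)<50)|(a[...,0]-a[...,2]>35)|(a.min(2)>122)),.003)[0])
E
```

```text
pry handle (array([ 338.1, -344.8,  111.5,   22.4,   -1.5]), array([ 337.2, -345. ])) blade (array([ 436.2, -348.5,   78.5,   16.3,   -1.5]), array([ 435.5, -348.3]))
spat handle (array([325.2, 350.4,  92.2,  23.7,  -2.1]), array([325.6, 350.5])) blade (array([436.2, 348.5, 124.6,  28.2,  -1.9]), array([436.4, 348.6]))
wrench 2.773561037318153 mat [388.4 349.8 221.5  83.3  -6.5]
```

```bash
python3 -c "
from workcell import bot
print(bot.job_done())"
```

```text
the job is handed in; nothing more can be done
None
```

I handed the job in at about 49 s: cover flat on the middle of the pad, both cassettes (the third bay was empty) flat in rack bays 1 and 2, and the pry bar (put back once after being knocked partly off) and spatula on their mats, with the jar, wrench, brush and tape unmoved; no verdict came back.

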